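# Set a glaze-test tier for the kiln

### The arm

A 6-joint arm with a two-finger parallel gripper is mounted at the origin on the work surface. World frame = base frame: x ahead of the robot, y to its left, z up, the work surface at z = 0. Lengths are in mm, angles in rad, forces in N, time in s.
With the tool pointing down it reaches from about 325 to 850 mm from the base axis. Payload 15.5 kg.
Tool frame: the origin (TCP) lies on the mounting face of the last link; the fingertips stand 191 mm ahead of it and the grasp point (between the pads) lies 172 mm ahead of it; z points along the fingers, y is the line along which they close (so a half turn about z gives the same grasp; the last joint's range is limited). The gripper opens to 91 mm and grips with 3 to 60 N. Pads are 32 mm wide; open, the fingers measure 118 mm over their backs; the gripper's body (76 mm by 178 mm) begins 60 mm behind the grasp point.
Start: joints at [-1.379, 0.494, 1.345, -0, 1.302, -0.096], TCP at [177.403, -599.296, 404.715] pointing down, gripper open.
Joint ranges: [-2.91, 2.91], [-0.82, 2.16], [0.22, 2.67], [-1.22, 4.37], [0.12, 2.79], [-3.08, 3.08]. Speed limits (rad/s): [1.89, 1.89, 2.57, 3.01, 3.01, 3.01].

### API

Orientations are given as a unit quaternion [w, x, y, z].
In Python, from plant import bot, optics gives the robot as it stands. The module is installed in compiled form; this text tells all that it offers.
- The arm moves only by the tool play_rows, never from a script. Its argument "motion" is a list of rows, each a list of 6 numbers: the shift along the tool's x, y, z normalised to -1 to 1, where 1 is 80 cm, then the turn, a rotation vector about the tool's x, y, z normalised to -1 to 1, where 1 is 180 degrees. In form: [[dx, dy, dz, wx, wy, wz], ...]. A call has 1 to 12 rows; each row is the pose to reach, as a shift and turn from the pose commanded when the call began, along the tool's axes at that moment, turning the shorter way round; what a row does not reach only later rows make up. A row lasts 1/8 s, in which the tool goes at most 62.5 mm and 10.7 degrees, less where a joint would pass 70% of its speed; a pose out of reach is approached as far as the arm can. A call with a number of a shift or a turn outside -1 to 1 is refused whole. A call with a gripper value outside its range is refused whole. "jaw" is the gripper's target within -1 to 1 (shut at 1, half-way at 0, fully open at -1), set as the call begins (left out, the last holds). The fingers move at their own pace and stop on an object; the grip force is fixed at half the most. Time passes only in rows, so rows that repeat a pose let the fingers close. It gives the time, the measured TCP pose, the force, the opening and the grip force at its end, in the units of the state.
- bot.read_state(): the state, without advancing time (a new reading comes with each control period).
- optics.snapshot(name): name is "scene" or "top"; returns (picture, depth): 420x560x3 uint8, red, green, blue; 420x560 float32, mm along the optical axis (not along the pixel's ray), 0 where there is no reading.
- optics.calibration(name): a dict with "fovy" (degrees; the focal length in pixels is half the picture's height over the tangent of half this angle, whatever the lens; pixels are square), "cx", "cy" (the principal point, pixels), "R" (3x3) and "t" (3): a world point X has camera coordinates R X + t. Camera axes: x right, y down, z forward; pixel columns grow to the right and rows downward; lengths in mm; the calibration is good to about 2 mm. A picture is of the moment at which its call begins. calibration takes no time and is no camera call.
- bot.hand_in(): hands the job in; it is judged then, once.
The state is a dict: "t": time; "joint_positions": joint angles; "joint_velocities": joint speeds; "effort": joint torques, N m; "tcp_pos": TCP position; "eef_rot": TCP orientation; "contact_force": force on the tool from outside, world axes, zero at the start; "torque": the same for the moment, N m; "finger_gap": finger opening in mm; "grasp_force": force on a finger pad.
Only numpy, scipy, OpenCV 4.12 (cv2) and the standard library are available. Lean on these libraries where they do the work, as an engineer would, in place of code of your own. Each camera call takes 0.05 s, during which the arm holds its last target. There are 200 camera calls.

### The job

Get this tier ready for the test kiln: stand every terracotta cup upright on the kiln shelf, a finger's width or more apart, with exactly one glaze pellet from the pocket tray in each; spare pellets stay in their pockets. Once all cups are on the shelf and loaded, lay the two ceramic beams across the post tops along the shelf's two long sides, one beam on each pair of posts, each level, centred on its posts and parallel to the shelf's long side. Leave the jar and the figurine where they are.

Things in the scene. Friction and masses are not known exactly. Their poses are not given: they have to be found in the camera images.
- kiln_shelf: kiln shelf, fixed: tan ceramic slab 380 mm (its x) x 230 mm (its y) x 15 mm; origin at the centre of its underside. On it four fixed square cream posts, 38 x 38 mm, axes at x = +-125, y = +-85 mm, from z = 15 to 80 mm. One beam goes along x over the posts at y = +85 mm, the other over those at y = -85 mm; a beam that is down has its centre at x = 0, y = +-85, z = 92.5 mm
- tray: the white pocket tray, fixed: 110 mm (its x) x 160 mm (its y) x 16 mm; origin at the centre of its underside. Six square pockets 24 mm wide, 11 mm deep (floor 5 mm above the table), centred at x = +-25 mm and y = -50, 0 and +50 mm
- pellet1_mid (a point): pressed glaze pellet: solid teal cylinder, 18 mm diameter, 28 mm long, 14 g; the point is its centre, z along its axis. Starts standing on end in a pocket of the tray, its upper 17 mm clear of the tray top. None if absent: 4 to 6 of the six pockets are filled
- pellet2_mid (a point): pressed glaze pellet: solid teal cylinder, 18 mm diameter, 28 mm long, 14 g; the point is its centre, z along its axis. Starts standing on end in a pocket of the tray, its upper 17 mm clear of the tray top. None if absent: 4 to 6 of the six pockets are filled
- pellet3_mid (a point): pressed glaze pellet: solid teal cylinder, 18 mm diameter, 28 mm long, 14 g; the point is its centre, z along its axis. Starts standing on end in a pocket of the tray, its upper 17 mm clear of the tray top. None if absent: 4 to 6 of the six pockets are filled
- pellet4_mid (a point): pressed glaze pellet: solid teal cylinder, 18 mm diameter, 28 mm long, 14 g; the point is its centre, z along its axis. Starts standing on end in a pocket of the tray, its upper 17 mm clear of the tray top. None if absent: 4 to 6 of the six pockets are filled
- pellet5_mid (a point): pressed glaze pellet: solid teal cylinder, 18 mm diameter, 28 mm long, 14 g; the point is its centre, z along its axis. Starts standing on end in a pocket of the tray, its upper 17 mm clear of the tray top. None if absent: 4 to 6 of the six pockets are filled
- pellet6_mid (a point): pressed glaze pellet: solid teal cylinder, 18 mm diameter, 28 mm long, 14 g; the point is its centre, z along its axis. Starts standing on end in a pocket of the tray, its upper 17 mm clear of the tray top. None if absent: 4 to 6 of the six pockets are filled
- cup1_mid (a point): bisque cup: terracotta-coloured, open top, no handle, 50 mm outer diameter (45 at the foot), 40 mm tall, wall 4 mm, inner floor 5 mm above its underside, 75 g; the point is its centre, 20 mm above the underside, z up out of the mouth. Starts upright on the table, right of the tray. None if absent: two to four cups are present
- cup2_mid (a point): bisque cup: terracotta-coloured, open top, no handle, 50 mm outer diameter (45 at the foot), 40 mm tall, wall 4 mm, inner floor 5 mm above its underside, 75 g; the point is its centre, 20 mm above the underside, z up out of the mouth. Starts upright on the table, right of the tray. None if absent: two to four cups are present
- cup3_mid (a point): bisque cup: terracotta-coloured, open top, no handle, 50 mm outer diameter (45 at the foot), 40 mm tall, wall 4 mm, inner floor 5 mm above its underside, 75 g; the point is its centre, 20 mm above the underside, z up out of the mouth. Starts upright on the table, right of the tray. None if absent: two to four cups are present
- cup4_mid (a point): bisque cup: terracotta-coloured, open top, no handle, 50 mm outer diameter (45 at the foot), 40 mm tall, wall 4 mm, inner floor 5 mm above its underside, 75 g; the point is its centre, 20 mm above the underside, z up out of the mouth. Starts upright on the table, right of the tray. None if absent: two to four cups are present
- beam1_mid (a point): a kiln beam: a cream ceramic bar of square section, 25 x 25 mm, 300 mm long, about 360 g; the point is its centre, its long axis is y. At the start it lies flat on the table beyond the tray
- beam2_mid (a point): a kiln beam: a cream ceramic bar of square section, 25 x 25 mm, 300 mm long, about 360 g; the point is its centre, its long axis is y. At the start it lies flat on the table beyond the tray
- glaze_jar: small closed glaze jar with a blue cap, 44 mm diameter, 62 mm tall, standing among the cups; origin at the centre of its underside; not part of the job, leave it where it is
- figurine: small cream clay figure, 52 mm wide at the foot, 96 mm tall, standing beyond the beams; origin at the centre of its underside; not part of the job, leave it where it is
Things that resemble listed ones, but are neither listed nor needed, are in the scene too. What is shaped like the part that bears cup2_mid but purple is not meant.

How it is judged (in metres and radians):
On the way, in this order (a step that is already met when the one before it is completed fails the run):
1. every cup present stands upright on the shelf with exactly one pellet in it (x of cup1_mid in the frame of kiln_shelf between -0.163 and 0.163 m and y of cup1_mid in the frame of kiln_shelf between -0.088 and 0.088 m and z of cup1_mid in the frame of kiln_shelf between 0.029 and 0.041 m and angle between each of cup1_mid, cup2_mid, cup3_mid, cup4_mid's own z axis and vertical below 0.12 rad and x of cup2_mid in the frame of kiln_shelf between -0.163 and 0.163 m and y of cup2_mid in the frame of kiln_shelf between -0.088 and 0.088 m and z of cup2_mid in the frame of kiln_shelf between 0.029 and 0.041 m and x of cup3_mid in the frame of kiln_shelf between -0.163 and 0.163 m and y of cup3_mid in the frame of kiln_shelf between -0.088 and 0.088 m and z of cup3_mid in the frame of kiln_shelf between 0.029 and 0.041 m and x of cup4_mid in the frame of kiln_shelf between -0.163 and 0.163 m and y of cup4_mid in the frame of kiln_shelf between -0.088 and 0.088 m and z of cup4_mid in the frame of kiln_shelf between 0.029 and 0.041 m and distance between any of pellet1_mid, pellet2_mid, pellet3_mid, pellet4_mid, pellet5_mid, pellet6_mid and cup1_mid below 0.022 m and distance between any of pellet1_mid, pellet2_mid, pellet3_mid, pellet4_mid, pellet5_mid, pellet6_mid and cup2_mid below 0.022 m and distance between any of pellet1_mid, pellet2_mid, pellet3_mid, pellet4_mid, pellet5_mid, pellet6_mid and cup3_mid below 0.022 m and distance between any of pellet1_mid, pellet2_mid, pellet3_mid, pellet4_mid, pellet5_mid, pellet6_mid and cup4_mid below 0.022 m and distance between each of pellet2_mid, pellet3_mid, pellet4_mid, pellet5_mid, pellet6_mid and pellet1_mid above 0.028 m and distance between each of pellet3_mid, pellet4_mid, pellet5_mid, pellet6_mid and pellet2_mid above 0.028 m and distance between each of pellet4_mid, pellet5_mid, pellet6_mid and pellet3_mid above 0.028 m and distance between each of pellet5_mid, pellet6_mid and pellet4_mid above 0.028 m and distance between pellet6_mid and pellet5_mid above 0.028 m), for 0.2 s.
2. the two beams lie across the posts, one along each long side ((((x of beam1_mid in the frame of kiln_shelf between -0.022 and 0.022 m and y of beam1_mid in the frame of kiln_shelf between 0.071 and 0.099 m and z of beam1_mid in the frame of kiln_shelf between 0.0875 and 0.0975 m and angle between beam1_mid's own y axis and vertical between 1.535 and 1.607 rad and angle between the y axis of beam1_mid and the x axis of kiln_shelf, either way round below 0.11 rad) and (x of beam2_mid in the frame of kiln_shelf between -0.022 and 0.022 m and y of beam2_mid in the frame of kiln_shelf between -0.099 and -0.071 m and z of beam2_mid in the frame of kiln_shelf between 0.0875 and 0.0975 m and angle between beam2_mid's own y axis and vertical between 1.535 and 1.607 rad and angle between the y axis of beam2_mid and the x axis of kiln_shelf, either way round below 0.11 rad)) or ((x of beam1_mid in the frame of kiln_shelf between -0.022 and 0.022 m and y of beam1_mid in the frame of kiln_shelf between -0.099 and -0.071 m and z of beam1_mid in the frame of kiln_shelf between 0.0875 and 0.0975 m and angle between beam1_mid's own y axis and vertical between 1.535 and 1.607 rad and angle between the y axis of beam1_mid and the x axis of kiln_shelf, either way round below 0.11 rad) and (x of beam2_mid in the frame of kiln_shelf between -0.022 and 0.022 m and y of beam2_mid in the frame of kiln_shelf between 0.071 and 0.099 m and z of beam2_mid in the frame of kiln_shelf between 0.0875 and 0.0975 m and angle between beam2_mid's own y axis and vertical between 1.535 and 1.607 rad and angle between the y axis of beam2_mid and the x axis of kiln_shelf, either way round below 0.11 rad)))), for 0.2 s.
At the end, for the whole second after the job is handed in: Cups upright, fully on the shelf, centres over 58 mm apart, one pellet in each; spare pellets in tray pockets; a beam on each long-side pair of posts, level, within 22 mm lengthwise, 14 mm sideways and 0.11 rad of centred; all at rest (all of step 1 and (((x of beam1_mid in the frame of kiln_shelf between -0.022 and 0.022 m and y of beam1_mid in the frame of kiln_shelf between 0.071 and 0.099 m and z of beam1_mid in the frame of kiln_shelf between 0.0875 and 0.0975 m and angle between beam1_mid's own y axis and vertical between 1.535 and 1.607 rad and angle between the y axis of beam1_mid and the x axis of kiln_shelf, either way round below 0.11 rad) and (x of beam2_mid in the frame of kiln_shelf between -0.022 and 0.022 m and y of beam2_mid in the frame of kiln_shelf between -0.099 and -0.071 m and z of beam2_mid in the frame of kiln_shelf between 0.0875 and 0.0975 m and angle between beam2_mid's own y axis and vertical between 1.535 and 1.607 rad and angle between the y axis of beam2_mid and the x axis of kiln_shelf, either way round below 0.11 rad)) or ((x of beam1_mid in the frame of kiln_shelf between -0.022 and 0.022 m and y of beam1_mid in the frame of kiln_shelf between -0.099 and -0.071 m and z of beam1_mid in the frame of kiln_shelf between 0.0875 and 0.0975 m and angle between beam1_mid's own y axis and vertical between 1.535 and 1.607 rad and angle between the y axis of beam1_mid and the x axis of kiln_shelf, either way round below 0.11 rad) and (x of beam2_mid in the frame of kiln_shelf between -0.022 and 0.022 m and y of beam2_mid in the frame of kiln_shelf between 0.071 and 0.099 m and z of beam2_mid in the frame of kiln_shelf between 0.0875 and 0.0975 m and angle between beam2_mid's own y axis and vertical between 1.535 and 1.607 rad and angle between the y axis of beam2_mid and the x axis of kiln_shelf, either way round below 0.11 rad))) and horizontal distance between each of cup2_mid, cup3_mid, cup4_mid and cup1_mid above 0.058 m and horizontal distance between each of cup3_mid, cup4_mid and cup2_mid above 0.058 m and horizontal distance between cup4_mid and cup3_mid above 0.058 m and ((x of pellet1_mid in the frame of tray between -0.05 and 0.05 m and y of pellet1_mid in the frame of tray between -0.075 and 0.075 m and z of pellet1_mid in the frame of tray between 0.013 and 0.025 m and angle between pellet1_mid's own z axis and vertical below 0.5 rad) or distance between pellet1_mid and cup1_mid below 0.022 m or distance between pellet1_mid and cup2_mid below 0.022 m or distance between pellet1_mid and cup3_mid below 0.022 m or distance between pellet1_mid and cup4_mid below 0.022 m) and ((x of pellet2_mid in the frame of tray between -0.05 and 0.05 m and y of pellet2_mid in the frame of tray between -0.075 and 0.075 m and z of pellet2_mid in the frame of tray between 0.013 and 0.025 m and angle between pellet2_mid's own z axis and vertical below 0.5 rad) or distance between pellet2_mid and cup1_mid below 0.022 m or distance between pellet2_mid and cup2_mid below 0.022 m or distance between pellet2_mid and cup3_mid below 0.022 m or distance between pellet2_mid and cup4_mid below 0.022 m) and ((x of pellet3_mid in the frame of tray between -0.05 and 0.05 m and y of pellet3_mid in the frame of tray between -0.075 and 0.075 m and z of pellet3_mid in the frame of tray between 0.013 and 0.025 m and angle between pellet3_mid's own z axis and vertical below 0.5 rad) or distance between pellet3_mid and cup1_mid below 0.022 m or distance between pellet3_mid and cup2_mid below 0.022 m or distance between pellet3_mid and cup3_mid below 0.022 m or distance between pellet3_mid and cup4_mid below 0.022 m) and ((x of pellet4_mid in the frame of tray between -0.05 and 0.05 m and y of pellet4_mid in the frame of tray between -0.075 and 0.075 m and z of pellet4_mid in the frame of tray between 0.013 and 0.025 m and angle between pellet4_mid's own z axis and vertical below 0.5 rad) or distance between pellet4_mid and cup1_mid below 0.022 m or distance between pellet4_mid and cup2_mid below 0.022 m or distance between pellet4_mid and cup3_mid below 0.022 m or distance between pellet4_mid and cup4_mid below 0.022 m) and ((x of pellet5_mid in the frame of tray between -0.05 and 0.05 m and y of pellet5_mid in the frame of tray between -0.075 and 0.075 m and z of pellet5_mid in the frame of tray between 0.013 and 0.025 m and angle between pellet5_mid's own z axis and vertical below 0.5 rad) or distance between pellet5_mid and cup1_mid below 0.022 m or distance between pellet5_mid and cup2_mid below 0.022 m or distance between pellet5_mid and cup3_mid below 0.022 m or distance between pellet5_mid and cup4_mid below 0.022 m) and ((x of pellet6_mid in the frame of tray between -0.05 and 0.05 m and y of pellet6_mid in the frame of tray between -0.075 and 0.075 m and z of pellet6_mid in the frame of tray between 0.013 and 0.025 m and angle between pellet6_mid's own z axis and vertical below 0.5 rad) or distance between pellet6_mid and cup1_mid below 0.022 m or distance between pellet6_mid and cup2_mid below 0.022 m or distance between pellet6_mid and cup3_mid below 0.022 m or distance between pellet6_mid and cup4_mid below 0.022 m) and linear speed of each of cup1, cup2, cup3, cup4, beam1, beam2 below 0.03 m/s); the robot touches nothing.
It fails at once if the glaze jar is moved by more than 5 cm (distance of glaze_jar from where it was at the start of the episode above 0.05 m).
It fails at once if the figurine is moved by more than 5 cm (distance of figurine from where it was at the start of the episode above 0.05 m).
Of cup1, cup2, cup3, cup4 only 2 to 4 are there at a start; the rules pass over those that are not, and their reading is None.
Of pellet1, pellet2, pellet3, pellet4, pellet5, pellet6 only 4 to 6 are there at a start; the rules pass over those that are not, and their reading is None.
At some moment in a run one of cup1, cup2, cup3, cup4 may be knocked a few centimetres aside while the robot is not near it.
It also fails if it takes over 210 s, if anything falls off the work surface, if the arm or the gripper's body presses on something with over 40 N, if the wrist force passes 120 N, or if a joint passes its speed limit or range.

## Working session

There is one attempt and no reset: what is moved stays moved. The work goes in short steps, Python scripts to look and compute and a tool call to move; the robot and the scene stay as the last step left them, time stands still between calls to the robot, and variables do not carry over. Pictures are saved under pics/ and viewed, at most 14 in all, crops included, and the job is handed in when it is done.

Besides the shell and the picture viewer there is one more tool, called after "Request:" by a JSON object that holds its "fn" and its "kwargs". play_rows: Moves the arm, as the interface text tells. Scaled input: -1 to 1 covers 80 cm each way for a shift and 180 degrees each way for a turn. Its arguments: {"type":"object","properties":{"motion":{"type":"array"},"jaw":{"type":"number"}},"required":["motion"]}

```bash
mkdir -p pics; python3 - <<'E'
from plant import bot, optics
import cv2,numpy as np
s=bot.read_state();print(s['t'],s['tcp_pos'],s['eef_rot'],s['finger_gap'],s['contact_force'])
for n in('scene','top'):
    p,d=optics.snapshot(n);c=optics.calibration(n)
    cv2.imwrite(f'pics/{n}0.png',p[:,:,::-1]);np.savez(f'{n}0.npz',p=p,d=d)
    print(n,c,(d==0).mean())
E
```

```text
0.0 [ 177.36984287 -599.13659395  404.12968572] [-6.15800057e-04  9.89663789e-01  1.43405729e-01 -4.18332703e-05] 91.01147665418277 [-0.10083302  0.70530911  0.55623271]
scene {'fovy': 46.96174739749798, 'cx': 278.505117429803, 'cy': 222.86793632226997, 'R': array([[-0.60438435,  0.79654354,  0.01542544],
       [ 0.64480713,  0.50044121, -0.57773901],
       [-0.46791381, -0.33922998, -0.81607579]]), 't': array([ 409.80194346, -285.27416649, 1319.44032802])} 0.003928571428571429
top {'fovy': 56.00573181373058, 'cx': 276.0414843007111, 'cy': 204.56811083412939, 'R': array([[-0.01587955, -0.99957496,  0.02444859],
       [-0.98076871,  0.01081437, -0.19487376],
       [ 0.19452654, -0.02707292, -0.98052358]]), 't': array([-111.13206612,  566.04057219,  836.05007552])} 0.004149659863945578
```

View pics/scene0.png

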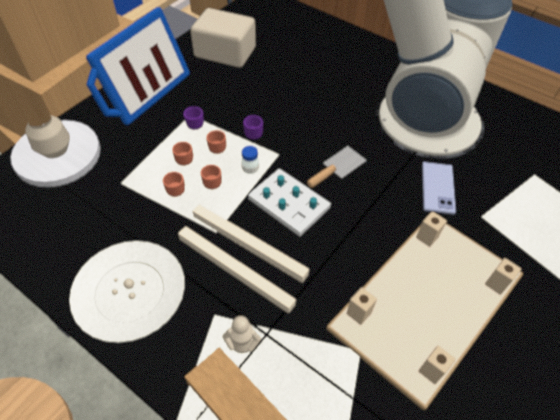

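View pics/top0.png

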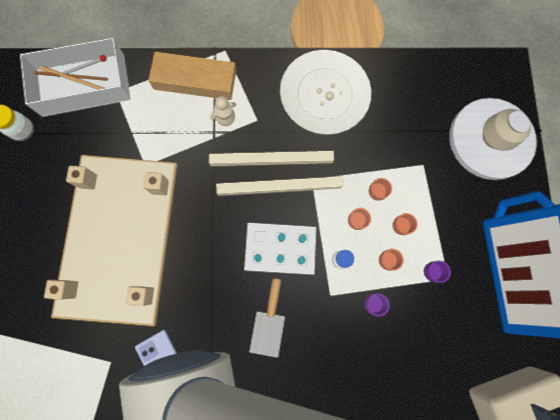

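The scene view shows four terracotta cups, two purple decoys, the jar at about (250,158), five pellets in the tray, both beams and the shelf with its posts. The top view has cups at (380,189), (358,219), (404,224), (390,259), pellets around (281,248), beams at (271,158) and (280,186), and the shelf centred near (115,240). Next I'll measure these.

```bash
cat > h.py <<'E'
from plant import bot, optics
import cv2,numpy as np
CAL={n:optics.calibration(n) for n in('scene','top')}
def foc(n): return 210/np.tan(np.radians(CAL[n]['fovy'])/2)
def ray(n,uv,z):
    c=CAL[n];uv=np.atleast_2d(uv).astype(float)
    d=np.c_[(uv[:,0]-c['cx'])/foc(n),(uv[:,1]-c['cy'])/foc(n),np.ones(len(uv))]@c['R']
    o=-c['R'].T@c['t'];return o+d*((z-o[2])/d[:,2])[:,None]
def cloud(n,d):
    c=CAL[n];v,u=np.mgrid[:420,:560]
    P=np.stack([(u-c['cx'])/foc(n)*d,(v-c['cy'])/foc(n)*d,d],-1)
    return (P-c['t'])@c['R']
def masks(p):
    h=cv2.cvtColor(p,cv2.COLOR_RGB2HSV);H,S,V=[h[...,i].astype(int) for i in range(3)]
    return dict(cup=((H<12)|(H>172))&(S>110)&(V>90),pel=(H>78)&(H<100)&(S>90)&(V>50),
      white=(S<40)&(V>170),cream=(H>10)&(H<30)&(S>25)&(S<120)&(V>150))
def blobs(m,amin,amax=1e6):
    n,L,st,ce=cv2.connectedComponentsWithStats(m.astype(np.uint8))
    return [(L==i) for i in range(1,n) if amin<st[i,4]<amax]
def circ(xy):
    A=np.c_[xy,np.ones(len(xy))];s=np.linalg.lstsq(A,(xy**2).sum(1),rcond=None)[0]
    c=s[:2]/2;return c,np.sqrt(s[2]+c@c)
def cups(n,p,d,zr=40):
    "outer outline of each red blob cast on the rim plane; the cloud gives a second reading"
    P=cloud(n,d);out=[]
    for b in blobs(masks(p)['cup'],120,1500):
        q=P[b];q=q[np.abs(q[:,2]-zr)<4]
        cs,_=cv2.findContours(b.astype(np.uint8),0,2);k=max(cs,key=cv2.contourArea)
        (u,v),r=cv2.minEnclosingCircle(k)
        out.append((np.round([u,v,r]),ray(n,[u,v],zr)[0,:2].round(1),len(q),cv2.minEnclosingCircle(q[:,:2].astype(np.float32)) if len(q)>5 else None))
    return out
E
python3 - <<'E'
from h import *
for n in('top','scene'):
    f=np.load(n+'0.npz');p,d=f['p'],f['d'];P=cloud(n,d);M=masks(p)
    print(n,'table z',[np.median(P[y-3:y+3,x-3:x+3,2]).round(1) for x,y in ([(200,215),(300,330),(270,210)] if n=='top' else [(340,230),(60,230),(300,60)])])
    print('cups');[print(*c) for c in cups(n,p,d)]
    print('pel')
    for b in blobs(M['pel'],15,400):
        v,u=np.nonzero(b);q=P[b];t=q[np.abs(q[:,2]-33)<4]
        print(u.mean().round(),v.mean().round(),b.sum(),len(t),t.mean(0).round(1) if len(t) else q.mean(0).round(1))
    print('cream')
    for b in blobs(M['cream'],400,30000):
        q=P[b]
        if n=='top':
            v,u=np.nonzero(b);print(u.mean().round(),v.mean().round(),b.sum(),np.percentile(q[:,2],[5,50,95]).round(1),cv2.minAreaRect(q[:,:2].astype(np.float32)))
    print('posts')
    big=(P[...,2]>74)&(P[...,2]<86)&(P[...,1]>50)&(P[...,0]>100)
    for b in blobs(big,60,900):
        q=P[b];print(b.sum(),q.mean(0).round(1),cv2.minAreaRect(q[:,:2].astype(np.float32)))
    print('tray')
    tr=(abs(P[...,2]-16)<3)&M['white']
    for b in blobs(tr,300):
        q=P[b];print(b.sum(),q.mean(0).round(1),cv2.minAreaRect(q[:,:2].astype(np.float32)))
    print('beams')
    tr=(abs(P[...,2]-25)<5)&M['cream']
    for b in blobs(tr,300):
        q=P[b];print(b.sum(),q.mean(0).round(1),cv2.minAreaRect(q[:,:2].astype(np.float32)))
E
```

```text
top table z [np.float64(0.8), np.float64(1.1), np.float64(0.9)]
cups
[380. 189.  11.] [ 602.7 -362.6] 85 ((605.187255859375, -366.3056945800781), 24.06815528869629)
[359. 219.  11.] [ 532.9 -310.3] 86 ((534.0028076171875, -312.0453186035156), 23.750730514526367)
[405. 224.  12.] [ 519.  -414.5] 90 ((520.477783203125, -418.68304443359375), 23.776735305786133)
[391. 260.  11.] [ 437.4 -377. ] 95 ((439.60247802734375, -379.65802001953125), 23.940166473388672)
pel
281.0 237.0 39 36 [ 494.4 -130.4   33.3]
302.0 238.0 40 34 [ 490.9 -178.8   33.4]
257.0 257.0 37 35 [447.9 -75.3  34.1]
280.0 258.0 38 33 [ 446.  -126.3   34. ]
301.0 260.0 40 34 [ 441.  -174.4   34. ]
cream
325.0 31.0 1728 [-275.7 -268.9 -264.7] ((1059.490966796875, -391.8673095703125), (452.3949279785156, 1392.013427734375), 84.03559875488281)
223.0 111.0 479 [12.3 54.9 96. ] ((619.9408569335938, -22.316299438476562), (475.7861328125, 67.92153930664062), 9.37417984008789)
504.0 134.0 934 [ 96.3 131.6 147.7] ((544.2298583984375, -386.5115966796875), (80.47802734375, 654.7177124023438), 34.738712310791016)
271.0 158.0 1496 [10.
[... 3190 characters left out ...]
3847656, 238.3490447998047), 36.06006622314453)
1820 [ 471.8 -124.7   16. ] ((468.0748291015625, -128.87393188476562), (162.20201110839844, 112.51342010498047), 85.88606262207031)
12070 [519.8 252.2  15.5] ((500.8971862792969, 250.56875610351562), (215.02389526367188, 365.0929870605469), 84.33641052246094)
2277 [ 863.  -253.1   16. ] ((859.3069458007812, -250.74014282226562), (225.25926208496094, 226.47251892089844), 65.18144226074219)
beams
1345 [ 618.2 -119.2   24.8] ((617.5078125, -129.31768798828125), (26.803800582885742, 297.5944519042969), 2.73180890083313)
1540 [ 687.2 -103.9   24.8] ((686.7054443359375, -111.15733337402344), (26.924020767211914, 299.4029846191406), 0.904758095741272)
```

Both views agree to within 2 mm and the heights are right: cups A(605,-366), B(534,-312), C(520.5,-419), D(439,-380). The shelf centre is (501,250) with yaw −5.6°. I'll go above cup A and square the tool to the world axes.

Request:
{"fn": "play_rows", "kwargs": {"motion": [[0.5953, -0.1279, 0, 0, 0, 0.0916], [0.5953, -0.1279, 0, 0, 0, 0.0916], [0.5953, -0.1279, 0, 0, 0, 0.0916], [0.5953, -0.1279, 0, 0, 0, 0.0916], [0.5953, -0.1279, 0, 0, 0, 0.0916], [0.5953, -0.1279, 0, 0, 0, 0.0916], [0.5953, -0.1279, 0, 0, 0, 0.0916], [0.5953, -0.1279, 0, 0, 0, 0.0916], [0.5953, -0.1279, 0, 0, 0, 0.0916], [0.5953, -0.1279, 0, 0, 0, 0.0916], [0.5953, -0.1279, 0, 0, 0, 0.0916], [0.5953, -0.1279, 0, 0, 0, 0.0916]], "jaw": -0.6}}

```text
t: 1.6
tcp_pos: [604.2, -366.8, 404.9]
eef_rot: [0.0, 1.0, -0.001, -0.0]
contact_force: [0.5, 0.1, 0.4]
finger_gap: 72.8
grasp_force: 0.0
```

Request:
{"fn": "play_rows", "kwargs": {"motion": [[0, 0, 0.07, 0, 0, 0], [0, 0, 0.14, 0, 0, 0], [0, 0, 0.21, 0, 0, 0], [0, 0, 0.24, 0, 0, 0], [0, 0, 0.26, 0, 0, 0], [0, 0, 0.26, 0, 0, 0], [0, 0, 0.26, 0, 0, 0]]}}

```text
t: 2.48
tcp_pos: [605.4, -366.4, 198.2]
eef_rot: [0.001, 1.0, -0.0, 0.001]
contact_force: [-0.5, 0.3, 1.0]
finger_gap: 73.0
grasp_force: 0.0
```

Request:
{"fn": "play_rows", "kwargs": {"motion": [[0, 0, 0, 0, 0, 0], [0, 0, 0, 0, 0, 0], [0, 0, 0, 0, 0, 0], [0, 0, 0, 0, 0, 0], [0, 0, 0, 0, 0, 0]], "jaw": 1}}

```text
t: 3.1
tcp_pos: [605.1, -366.2, 197.3]
eef_rot: [0.0, 1.0, 0.0, 0.0]
contact_force: [-1.3, 0.3, 6.3]
finger_gap: 49.8
grasp_force: 30.0
```

Request:
{"fn": "play_rows", "kwargs": {"motion": [[0, 0, -0.07, 0, 0, 0], [0, 0, -0.14, 0, 0, 0], [-0.001, -0.06, -0.19, 0, 0, 0], [-0.0063, -0.7575, -0.19, 0, 0, 0], [-0.0063, -0.7575, -0.19, 0, 0, 0], [-0.0063, -0.7575, -0.19, 0, 0, 0], [-0.0063, -0.7575, -0.19, 0, 0, 0], [-0.0063, -0.7575, -0.19, 0, 0, 0], [-0.0063, -0.7575, -0.19, 0, 0, 0], [-0.0063, -0.7575, -0.19, 0, 0, 0], [-0.0063, -0.7575, -0.19, 0, 0, 0], [-0.0063, -0.7575, -0.19, 0, 0, 0]]}}

```text
t: 4.6
tcp_pos: [599.5, 242.2, 348.8]
eef_rot: [-0.0, 1.0, 0.0, 0.0]
contact_force: [1.0, 0.2, -1.1]
finger_gap: 49.6
grasp_force: 30.0
```

Request:
{"fn": "play_rows", "kwargs": {"motion": [[0, 0, 0, 0, 0, 0]]}}

```text
t: 4.72
tcp_pos: [599.2, 243.8, 348.5]
eef_rot: [-0.0, 1.0, 0.002, 0.0]
contact_force: [-0.0, -0.5, -1.4]
finger_gap: 49.4
grasp_force: 30.0
```

Request:
{"fn": "play_rows", "kwargs": {"motion": [[0, 0, 0.07, 0, 0, 0], [0, 0, 0.13, 0, 0, 0], [0, 0, 0.15, 0, 0, 0], [0, 0, 0.162, 0, 0, 0], [0, 0, 0.167, 0, 0, 0], [0, 0, 0.168, 0, 0, 0], [0, 0, 0.168, 0, 0, 0]]}}

```text
t: 5.6
tcp_pos: [600.2, 240.1, 215.2]
eef_rot: [-0.0, 1.0, 0.0, 0.001]
contact_force: [1.4, -0.6, 0.1]
finger_gap: 49.5
grasp_force: 30.0
```

Request:
{"fn": "play_rows", "kwargs": {"motion": [[0, 0, 0.003, 0, 0, 0], [0, 0, 0.003, 0, 0, 0], [0, 0, 0.003, 0, 0, 0]]}}

```text
t: 5.98
tcp_pos: [600.2, 240.1, 212.3]
eef_rot: [-0.0, 1.0, 0.0, 0.0]
contact_force: [0.2, 1.1, 5.7]
finger_gap: 49.8
grasp_force: 30.0
```

Request:
{"fn": "play_rows", "kwargs": {"motion": [[0, 0, 0, 0, 0, 0], [0, 0, 0, 0, 0, 0], [0, 0, 0, 0, 0, 0], [0, 0, 0, 0, 0, 0]], "jaw": -0.6}}

```text
t: 6.48
tcp_pos: [599.9, 240.0, 211.8]
eef_rot: [0.0, 1.0, 0.0, -0.0]
contact_force: [-0.2, -0.0, 0.1]
finger_gap: 73.3
grasp_force: 0.0
```

Request:
{"fn": "play_rows", "kwargs": {"motion": [[0, 0, -0.05, 0, 0, 0], [0, 0, -0.12, 0, 0, 0], [0, 0, -0.17, 0, 0, 0], [-0.0825, 0.69, -0.17, 0, 0, 0], [-0.0825, 0.69, -0.17, 0, 0, 0], [-0.0825, 0.69, -0.17, 0, 0, 0], [-0.0825, 0.69, -0.17, 0, 0, 0], [-0.0825, 0.69, -0.17, 0, 0, 0], [-0.0825, 0.69, -0.17, 0, 0, 0], [-0.0825, 0.69, -0.17, 0, 0, 0], [-0.0825, 0.69, -0.17, 0, 0, 0], [-0.0825, 0.69, -0.17, 0, 0, 0]]}}

```text
t: 7.98
tcp_pos: [533.3, -314.3, 348.0]
eef_rot: [0.0, 1.0, -0.0, 0.0]
contact_force: [1.0, -0.4, 0.1]
finger_gap: 73.1
grasp_force: 0.0
```

```bash
cat > look.py <<'E'
from h import *
import sys
def show(tag=None):
    for n in('top','scene'):
        p,d=optics.snapshot(n)
        for c in cups(n,p,d): print(n,c[0],'table' ,c[2],None if c[3] is None else np.round(c[3][0],1))
        for c in cups(n,p,d,55):
            if c[2]>15: print(n,c[0],'shelf',c[2],np.round(c[3][0],1),round(c[3][1],1))
        if tag: cv2.imwrite(f'pics/{n}{tag}.png',p[:,:,::-1])
    s=bot.read_state();print(s['t'],s['tcp_pos'].round(1),s['eef_rot'].round(4))
if __name__=='__main__': show(*sys.argv[1:])
E
python3 look.py 1
```

```text
scene [215. 142.  10.] table 26 [ 440.6 -378.9]
scene [182. 153.  11.] table 55 [ 520.2 -418.9]
scene [211. 176.  11.] table 66 [ 535.  -311.9]
scene [404. 327.  14.] table 91 [599.8 240.3]
scene [404. 327.  14.] shelf 122 [600.4 240.2] 24.1
8.075 [ 533.  -317.   347.8] [ 9.0e-04  1.0e+00 -2.1e-03  4.0e-04]
```

Request:
{"fn": "play_rows", "kwargs": {"motion": [[0, 0, 0, 0, 0, 0], [0, 0, 0.07, 0, 0, 0], [0, 0, 0.13, 0, 0, 0], [0, 0, 0.17, 0, 0, 0], [0, 0, 0.188, 0, 0, 0], [0, 0, 0.188, 0, 0, 0], [0, 0, 0.188, 0, 0, 0]]}}

```text
t: 8.95
tcp_pos: [534.5, -312.0, 198.9]
eef_rot: [0.001, 1.0, 0.0, 0.001]
contact_force: [0.4, 0.8, 0.3]
finger_gap: 73.3
grasp_force: 0.0
```

Request:
{"fn": "play_rows", "kwargs": {"motion": [[0, 0, 0, 0, 0, 0], [0, 0, 0, 0, 0, 0], [0, 0, 0, 0, 0, 0], [0, 0, 0, 0, 0, 0], [0, 0, 0, 0, 0, 0]], "jaw": 1}}

```text
t: 9.57
tcp_pos: [534.1, -312.2, 198.1]
eef_rot: [0.0, 1.0, 0.0, 0.0]
contact_force: [-0.9, 0.6, 6.0]
finger_gap: 49.7
grasp_force: 30.0
```

Request:
{"fn": "play_rows", "kwargs": {"motion": [[0, 0, -0.07, 0, 0, 0], [0, 0, -0.14, 0, 0, 0], [0, -0.06, -0.19, 0, 0, 0], [0, -0.698, -0.19, 0, 0, 0], [0, -0.698, -0.19, 0, 0, 0], [0, -0.698, -0.19, 0, 0, 0], [0, -0.698, -0.19, 0, 0, 0], [0, -0.698, -0.19, 0, 0, 0], [0, -0.698, -0.19, 0, 0, 0], [0, -0.698, -0.19, 0, 0, 0], [0, -0.698, -0.19, 0, 0, 0], [0, -0.698, -0.19, 0, 0, 0]]}}

```text
t: 11.08
tcp_pos: [533.3, 249.8, 349.5]
eef_rot: [-0.0, 1.0, 0.002, 0.0]
contact_force: [0.3, -0.9, -0.5]
finger_gap: 49.7
grasp_force: 30.0
```

Request:
{"fn": "play_rows", "kwargs": {"motion": [[0, 0, 0, 0, 0, 0], [0, 0, 0, 0, 0, 0], [0, 0, 0.06, 0, 0, 0], [0, 0, 0.12, 0, 0, 0], [0, 0, 0.15, 0, 0, 0], [0, 0, 0.162, 0, 0, 0], [0, 0, 0.168, 0, 0, 0], [0, 0, 0.171, 0, 0, 0], [0, 0, 0.171, 0, 0, 0], [0, 0, 0.171, 0, 0, 0]]}}

```text
t: 12.32
tcp_pos: [534.1, 246.5, 213.3]
eef_rot: [-0.0, 1.0, 0.0, 0.0]
contact_force: [0.0, -0.5, -1.6]
finger_gap: 49.7
grasp_force: 30.0
```

Request:
{"fn": "play_rows", "kwargs": {"motion": [[0, 0, 0.001, 0, 0, 0], [0, 0, 0.001, 0, 0, 0], [0, 0, 0.001, 0, 0, 0], [0, 0, 0.001, 0, 0, 0]], "jaw": -0.6}}

```text
t: 12.82
tcp_pos: [534.0, 246.4, 211.9]
eef_rot: [-0.0, 1.0, 0.0, 0.0]
contact_force: [-0.5, -0.3, -0.0]
finger_gap: 72.8
grasp_force: 0.0
```

Request:
{"fn": "play_rows", "kwargs": {"motion": [[0, 0, -0.05, 0, 0, 0], [0, 0, -0.12, 0, 0, 0], [0, 0, -0.17, 0, 0, 0], [-0.0169, 0.8316, -0.17, 0, 0, 0], [-0.0169, 0.8316, -0.17, 0, 0, 0], [-0.0169, 0.8316, -0.17, 0, 0, 0], [-0.0169, 0.8316, -0.17, 0, 0, 0], [-0.0169, 0.8316, -0.17, 0, 0, 0], [-0.0169, 0.8316, -0.17, 0, 0, 0], [-0.0169, 0.8316, -0.17, 0, 0, 0], [-0.0169, 0.8316, -0.17, 0, 0, 0], [-0.0169, 0.8316, -0.17, 0, 0, 0]]}}

```text
t: 14.32
tcp_pos: [522.1, -318.1, 348.0]
eef_rot: [-0.0, 1.0, -0.0, 0.0]
contact_force: [1.3, 0.9, 0.9]
finger_gap: 73.1
grasp_force: 0.0
```

Request:
{"fn": "play_rows", "kwargs": {"motion": [[0, 0, 0, 0, 0, 0], [0, 0, 0, 0, 0, 0], [0, 0, 0, 0, 0, 0], [0, 0, 0, 0, 0, 0], [0, 0, 0, 0, 0, 0]]}}

```text
t: 14.95
tcp_pos: [522.7, -315.4, 348.1]
eef_rot: [0.0, 1.0, 0.0, 0.0]
contact_force: [-0.1, 0.0, 0.6]
finger_gap: 73.1
grasp_force: 0.0
```

```bash
python3 look.py 2
```

```text
scene [216. 141.  11.] table 25 [ 439.9 -380. ]
scene [182. 153.  11.] table 56 [ 520.  -418.6]
scene [414. 316.  29.] table 174 [566.4 240.9]
scene [414. 316.  29.] shelf 255 [567.4 243. ] 56.6
15.05 [ 522.6 -315.7  348. ] [0.e+00 1.e+00 2.e-04 0.e+00]
```

Request:
{"fn": "play_rows", "kwargs": {"motion": [[-0.003, 0.129, 0, 0, 0, 0], [-0.003, 0.129, 0, 0, 0, 0], [-0.003, 0.129, 0.03, 0, 0, 0], [-0.003, 0.129, 0.08, 0, 0, 0], [-0.003, 0.129, 0.13, 0, 0, 0], [-0.003, 0.129, 0.17, 0, 0, 0], [-0.003, 0.129, 0.188, 0, 0, 0], [-0.003, 0.129, 0.188, 0, 0, 0], [-0.003, 0.129, 0.188, 0, 0, 0]]}}

```text
t: 16.18
tcp_pos: [520.5, -419.5, 198.9]
eef_rot: [0.001, 1.0, 0.0, 0.001]
contact_force: [-0.2, -0.6, 0.1]
finger_gap: 73.2
grasp_force: 0.0
```

Request:
{"fn": "play_rows", "kwargs": {"motion": [[0, 0, 0, 0, 0, 0], [0, 0, 0, 0, 0, 0], [0, 0, 0, 0, 0, 0], [0, 0, 0, 0, 0, 0], [0, 0, 0, 0, 0, 0]], "jaw": 1}}

```text
t: 16.8
tcp_pos: [520.2, -419.3, 198.0]
eef_rot: [0.0, 1.0, 0.0, 0.0]
contact_force: [-1.4, 0.3, 7.3]
finger_gap: 48.0
grasp_force: 30.0
```

Request:
{"fn": "play_rows", "kwargs": {"motion": [[0, 0, -0.07, 0, 0, 0], [0, 0, -0.14, 0, 0, 0], [0, -0.06, -0.19, 0, 0, 0], [-0.0648, -0.6, -0.19, 0, 0, 0], [-0.0648, -0.6, -0.19, 0, 0, 0], [-0.0648, -0.6, -0.19, 0, 0, 0], [-0.0648, -0.6, -0.19, 0, 0, 0], [-0.0648, -0.6, -0.19, 0, 0, 0], [-0.0648, -0.6, -0.19, 0, 0, 0], [-0.0648, -0.6, -0.19, 0, 0, 0], [-0.0648, -0.6, -0.19, 0, 0, 0], [-0.0648, -0.6, -0.19, 0, 0, 0]]}}

```text
t: 18.3
tcp_pos: [468.3, 60.8, 349.6]
eef_rot: [0.0, 1.0, 0.001, 0.0]
contact_force: [0.3, 0.4, -0.7]
finger_gap: 48.1
grasp_force: 30.0
```

Request:
{"fn": "play_rows", "kwargs": {"motion": [[0, -0.07, 0, 0, 0, 0], [0, -0.14, 0, 0, 0, 0], [0, -0.21, 0, 0, 0, 0], [0, -0.24, 0.0, 0, 0, 0], [0, -0.24, 0, 0, 0, 0], [0, -0.24, 0.06, 0, 0, 0], [0, -0.24, 0.12, 0, 0, 0], [0, -0.24, 0.15, 0, 0, 0], [0, -0.24, 0.162, 0, 0, 0], [0, -0.24, 0.168, 0, 0, 0], [0, -0.24, 0.171, 0, 0, 0], [0, -0.24, 0.171, 0, 0, 0]]}}

```text
t: 19.8
tcp_pos: [468.5, 252.8, 213.3]
eef_rot: [-0.0, 1.0, -0.0, 0.0]
contact_force: [-0.1, -0.9, -0.9]
finger_gap: 48.4
grasp_force: 30.0
```

Request:
{"fn": "play_rows", "kwargs": {"motion": [[0, 0, 0, 0, 0, 0], [0, 0, 0, 0, 0, 0]]}}

```text
t: 20.05
tcp_pos: [468.3, 252.9, 213.0]
eef_rot: [-0.0, 1.0, 0.0, 0.0]
contact_force: [0.5, -0.2, -0.6]
finger_gap: 48.4
grasp_force: 30.0
```

Request:
{"fn": "play_rows", "kwargs": {"motion": [[0, 0, 0.001, 0, 0, 0], [0, 0, 0.001, 0, 0, 0], [0, 0, 0.001, 0, 0, 0], [0, 0, 0.001, 0, 0, 0]], "jaw": -0.6}}

```text
t: 20.55
tcp_pos: [468.3, 252.8, 211.9]
eef_rot: [-0.0, 1.0, 0.0, -0.0]
contact_force: [0.4, -0.2, -0.2]
finger_gap: 72.9
grasp_force: 0.0
```

Request:
{"fn": "play_rows", "kwargs": {"motion": [[0, 0, -0.05, 0, 0, 0], [0, 0, -0.12, 0, 0, 0], [0, 0, -0.17, 0, 0, 0], [-0.0363, 0.5, -0.17, 0, 0, 0], [-0.0363, 0.5, -0.17, 0, 0, 0], [-0.0363, 0.5, -0.17, 0, 0, 0], [-0.0363, 0.5, -0.17, 0, 0, 0], [-0.0363, 0.5, -0.17, 0, 0, 0], [-0.0363, 0.5, -0.17, 0, 0, 0], [-0.0363, 0.5, -0.17, 0, 0, 0], [-0.0363, 0.5, -0.17, 0, 0, 0]]}}

```text
t: 21.92
tcp_pos: [439.1, -148.8, 347.9]
eef_rot: [0.0, 1.0, -0.001, 0.0]
contact_force: [-0.7, 0.1, -0.1]
finger_gap: 72.9
grasp_force: 0.0
```

```bash
python3 look.py 3
```

```text
top [118. 193.  13.] table 52 [599.  239.1]
top [114. 222.  13.] table 52 [533.6 245.4]
top [109. 250.  13.] table 51 [467.1 251.8]
top [118. 193.  13.] shelf 130 [599.6 240.4] 25.1
top [114. 222.  13.] shelf 128 [534.6 246.8] 25.3
top [109. 250.  13.] shelf 145 [468.1 252.2] 25.4
scene [216. 141.  11.] table 54 [ 439.3 -379.7]
22.025 [ 439.1 -146.9  347.8] [-2.e-04  1.e+00 -2.e-04 -2.e-04]
```

Request:
{"fn": "play_rows", "kwargs": {"motion": [[0, 0.07, 0, 0, 0, 0], [0, 0.14, 0, 0, 0, 0], [0, 0.21, 0, 0, 0, 0], [0, 0.28, 0, 0, 0, 0], [0, 0.291, 0, 0, 0, 0], [0, 0.291, 0.03, 0, 0, 0], [0, 0.291, 0.08, 0, 0, 0], [0, 0.291, 0.13, 0, 0, 0], [0, 0.291, 0.17, 0, 0, 0], [0, 0.291, 0.188, 0, 0, 0], [0, 0.291, 0.188, 0, 0, 0], [0, 0.291, 0.188, 0, 0, 0]]}}

```text
t: 23.52
tcp_pos: [439.7, -380.0, 198.7]
eef_rot: [0.001, 1.0, 0.0, 0.001]
contact_force: [-0.3, -0.5, 0.2]
finger_gap: 72.9
grasp_force: 0.0
```

Request:
{"fn": "play_rows", "kwargs": {"motion": [[0, 0, 0, 0, 0, 0], [0, 0, 0, 0, 0, 0], [0, 0, 0, 0, 0, 0], [0, 0, 0, 0, 0, 0], [0, 0, 0, 0, 0, 0]], "jaw": 1}}

```text
t: 24.15
tcp_pos: [439.3, -380.1, 197.9]
eef_rot: [0.0, 1.0, -0.0, 0.0]
contact_force: [-1.6, 0.6, 6.7]
finger_gap: 48.2
grasp_force: 30.0
```

Request:
{"fn": "play_rows", "kwargs": {"motion": [[0, 0, -0.07, 0, 0, 0], [0, 0, -0.14, 0, 0, 0], [0, -0.06, -0.19, 0, 0, 0], [0, -0.5, -0.19, 0, 0, 0], [0, -0.5, -0.19, 0, 0, 0], [0, -0.5, -0.19, 0, 0, 0], [0, -0.5, -0.19, 0, 0, 0], [0, -0.5, -0.19, 0, 0, 0], [0, -0.5, -0.19, 0, 0, 0], [0, -0.5, -0.19, 0, 0, 0], [0, -0.5, -0.19, 0, 0, 0], [0, -0.5, -0.19, 0, 0, 0]]}}

```text
t: 25.65
tcp_pos: [439.3, 19.1, 349.5]
eef_rot: [0.0, 1.0, -0.001, -0.0]
contact_force: [-1.0, -0.0, -0.6]
finger_gap: 47.9
grasp_force: 30.0
```

Request:
{"fn": "play_rows", "kwargs": {"motion": [[-0.01, -0.07, 0, 0, 0, 0], [-0.02, -0.14, 0, 0, 0, 0], [-0.04, -0.21, 0, 0, 0, 0], [-0.0458, -0.28, 0, 0, 0, 0], [-0.0458, -0.299, 0, 0, 0, 0], [-0.0458, -0.299, 0, 0, 0, 0], [-0.0458, -0.299, 0.06, 0, 0, 0], [-0.0458, -0.299, 0.12, 0, 0, 0], [-0.0458, -0.299, 0.15, 0, 0, 0], [-0.0458, -0.299, 0.162, 0, 0, 0], [-0.0458, -0.299, 0.17, 0, 0, 0], [-0.0458, -0.299, 0.171, 0, 0, 0]]}}

```text
t: 27.15
tcp_pos: [402.9, 258.9, 213.1]
eef_rot: [-0.0, 1.0, -0.0, 0.0]
contact_force: [0.5, -0.1, -0.8]
finger_gap: 48.0
grasp_force: 30.0
```

Request:
{"fn": "play_rows", "kwargs": {"motion": [[0, 0, 0, 0, 0, 0], [0, 0, 0, 0, 0, 0]]}}

```text
t: 27.4
tcp_pos: [402.7, 259.3, 213.3]
eef_rot: [-0.0, 1.0, 0.0, 0.0]
contact_force: [-0.3, -0.7, -0.5]
finger_gap: 48.2
grasp_force: 30.0
```

Request:
{"fn": "play_rows", "kwargs": {"motion": [[0, 0, 0.001, 0, 0, 0], [0, 0, 0.001, 0, 0, 0], [0, 0, 0.001, 0, 0, 0], [0, 0, 0.001, 0, 0, 0]], "jaw": -0.6}}

```text
t: 27.9
tcp_pos: [402.6, 259.2, 211.9]
eef_rot: [0.0, 1.0, 0.0, -0.0]
contact_force: [-0.5, -0.1, 0.4]
finger_gap: 73.0
grasp_force: 0.0
```

Request:
{"fn": "play_rows", "kwargs": {"motion": [[0, 0, -0.05, 0, 0, 0], [0, 0, -0.12, 0, 0, 0], [0, 0, -0.17, 0, 0, 0], [0.0575, 0.418, -0.17, 0, 0, 0], [0.0575, 0.418, -0.17, 0, 0, 0], [0.0575, 0.418, -0.17, 0, 0, 0], [0.0575, 0.418, -0.17, 0, 0, 0], [0.0575, 0.418, -0.17, 0, 0, 0], [0.0575, 0.418, -0.17, 0, 0, 0], [0.0575, 0.418, -0.17, 0, 0, 0], [0.0575, 0.418, -0.17, 0, 0, 0]]}}

```text
t: 29.28
tcp_pos: [448.4, -74.7, 347.9]
eef_rot: [-0.0, 1.0, 0.0, -0.0]
contact_force: [-0.1, 0.3, -0.5]
finger_gap: 73.2
grasp_force: 0.0
```

Request:
{"fn": "play_rows", "kwargs": {"motion": [[0, 0, 0, 0, 0, 0], [0, 0, 0.05, 0, 0, 0], [0, 0, 0.1, 0, 0, 0], [0, 0, 0.14, 0, 0, 0], [0, 0, 0.16, 0, 0, 0], [0, 0, 0.171, 0, 0, 0], [0, 0, 0.171, 0, 0, 0], [0, 0, 0.171, 0, 0, 0]], "jaw": 0.12}}

```text
t: 30.28
tcp_pos: [448.8, -75.1, 211.8]
eef_rot: [0.0, 1.0, 0.0, 0.0]
contact_force: [0.3, 0.2, 0.2]
finger_gap: 40.2
grasp_force: 0.0
```

Request:
{"fn": "play_rows", "kwargs": {"motion": [[0, 0, 0, 0, 0, 0], [0, 0, 0, 0, 0, 0], [0, 0, 0, 0, 0, 0], [0, 0, 0, 0, 0, 0]], "jaw": 1}}

```text
t: 30.78
tcp_pos: [448.7, -75.2, 211.3]
eef_rot: [0.0, 1.0, -0.0, 0.0]
contact_force: [0.2, -0.6, 5.5]
finger_gap: 16.9
grasp_force: 30.0
```

Request:
{"fn": "play_rows", "kwargs": {"motion": [[0, 0, -0.05, 0, 0, 0], [0, 0, -0.1, 0, 0, 0], [0, 0, -0.15, 0, 0, 0], [0, 0, -0.15, 0, 0, 0]]}}

```text
t: 31.28
tcp_pos: [449.1, -75.3, 333.5]
eef_rot: [0.001, 1.0, 0.0, 0.002]
contact_force: [0.4, -0.0, -0.6]
finger_gap: 16.9
grasp_force: 30.0
```

```bash
python3 look.py 4
```

```text
top [107. 212.  23.] table 104 [553.1 260.5]
top [109. 251.  13.] table 58 [468.1 251.6]
top [104. 280.  13.] table 54 [402.4 257.8]
top [107. 212.  23.] shelf 261 [553.6 261.8] 48.9
top [109. 251.  13.] shelf 142 [468.4 252.9] 25.2
top [104. 280.  13.] shelf 143 [402.3 259.2] 24.5
31.375 [448.4 -75.1 331. ] [0.e+00 1.e+00 0.e+00 1.e-04]
```

Request:
{"fn": "play_rows", "kwargs": {"motion": [[-0.0575, -0.418, 0, 0, 0, 0], [-0.0575, -0.418, 0, 0, 0, 0], [-0.0575, -0.418, 0, 0, 0, 0], [-0.0575, -0.418, 0, 0, 0, 0], [-0.0575, -0.418, 0, 0, 0, 0], [-0.0575, -0.418, 0, 0, 0, 0], [-0.0575, -0.418, 0, 0, 0, 0], [-0.0575, -0.418, 0, 0, 0, 0]]}}

```text
t: 32.38
tcp_pos: [402.4, 258.6, 330.2]
eef_rot: [0.0, 1.0, 0.0, -0.001]
contact_force: [0.1, -0.8, 0.8]
finger_gap: 17.2
grasp_force: 30.0
```

Request:
{"fn": "play_rows", "kwargs": {"motion": [[0, 0, 0, 0, 0, 0], [0, 0, 0.05, 0, 0, 0], [0, 0, 0.08, 0, 0, 0], [0, 0, 0.1, 0, 0, 0], [0, 0, 0.1, 0, 0, 0], [0, 0, 0.1, 0, 0, 0]]}}

```text
t: 33.12
tcp_pos: [402.9, 258.9, 251.7]
eef_rot: [-0.0, 1.0, -0.0, 0.0]
contact_force: [0.0, 0.6, -0.5]
finger_gap: 16.7
grasp_force: 30.0
```

Request:
{"fn": "play_rows", "kwargs": {"motion": [[0, 0, 0, 0, 0, 0], [0, 0, 0, 0, 0, 0], [0, 0, 0, 0, 0, 0]], "jaw": 0.3}}

```text
t: 33.5
tcp_pos: [402.6, 259.2, 251.4]
eef_rot: [-0.0, 1.0, 0.0, 0.0]
contact_force: [-0.2, 0.5, -0.6]
finger_gap: 32.1
grasp_force: 0.0
```

Request:
{"fn": "play_rows", "kwargs": {"motion": [[0, 0, -0.05, 0, 0, 0], [0, 0, -0.1, 0, 0, 0], [0.0549, 0.2, -0.12, 0, 0, 0], [0.0549, 0.48, -0.12, 0, 0, 0], [0.0549, 0.48, -0.12, 0, 0, 0], [0.0549, 0.48, -0.12, 0, 0, 0], [0.0549, 0.48, -0.12, 0, 0, 0], [0.0549, 0.48, -0.12, 0, 0, 0], [0.0549, 0.48, -0.12, 0, 0, 0], [0.0549, 0.48, -0.12, 0, 0, 0]], "jaw": 0.12}}

```text
t: 34.75
tcp_pos: [446.4, -125.1, 347.0]
eef_rot: [-0.0, 1.0, -0.001, -0.0]
contact_force: [-0.7, -0.2, -1.1]
finger_gap: 40.2
grasp_force: 0.0
```

```bash
cat > look2.py <<'E'
from h import *
import sys
p,d=optics.snapshot('top');P=cloud('top',d);m=masks(p)
q=P[m['cup']&(P[...,1]>80)];q=q[abs(q[:,2]-55)<4][:,:2].astype(np.float32)
k=cv2.kmeans(q,4,None,(3,50,.1),10,cv2.KMEANS_PP_CENTERS)
for i in range(4):
    c,r=cv2.minEnclosingCircle(q[k[1].ravel()==i]);print('cup',np.round(c,1),round(r,1),(k[1]==i).sum())
for b in blobs(m['pel'],8,400): v,u=np.nonzero(b);print('pel',b.sum(),u.mean().round(),v.mean().round(),P[b].mean(0).round(1))
cv2.imwrite(f'pics/t{sys.argv[1]}.png',cv2.resize(p[130:340,20:330,::-1],None,fx=2.5,fy=2.5))
s=bot.read_state();print(s['t'],s['tcp_pos'].round(1))
E
python3 look2.py 5
```

```text
cup [401.3 259.3] 25.2 144
cup [571.7 277. ] 25.5 140
cup [533.5 247.2] 25.3 135
cup [468.  252.8] 25.0 144
pel 58 105.0 280.0 [402.2 257.4  47.9]
34.8 [ 446.3 -124.1  347. ]
```

The knock has happened: cup A now stands at (572,277), touching B, so I'll move it later. The first pellet is in its cup. I'll take pellet 2 now and drop it in the cup at (468,253).

Request:
{"fn": "play_rows", "kwargs": {"motion": [[0, 0.002, 0.05, 0, 0, 0], [0, 0.002, 0.1, 0, 0, 0], [0, 0.002, 0.14, 0, 0, 0], [0, 0.002, 0.16, 0, 0, 0], [0, 0.002, 0.17, 0, 0, 0], [0, 0.002, 0.17, 0, 0, 0], [0, 0.002, 0.17, 0, 0, 0]]}}

```text
t: 35.67
tcp_pos: [446.7, -126.1, 211.8]
eef_rot: [0.0, 1.0, 0.0, 0.0]
contact_force: [-0.2, 0.8, -0.1]
finger_gap: 40.0
grasp_force: 0.0
```

Request:
{"fn": "play_rows", "kwargs": {"motion": [[0, 0, 0, 0, 0, 0], [0, 0, 0, 0, 0, 0], [0, 0, 0, 0, 0, 0], [0, 0, 0, 0, 0, 0]], "jaw": 1}}

```text
t: 36.17
tcp_pos: [446.6, -126.5, 211.3]
eef_rot: [0.0, 1.0, -0.0, 0.0]
contact_force: [-0.8, -0.6, 6.0]
finger_gap: 17.2
grasp_force: 30.0
```

Request:
{"fn": "play_rows", "kwargs": {"motion": [[0, 0, -0.05, 0, 0, 0], [0, 0, -0.1, 0, 0, 0], [0, 0, -0.15, 0, 0, 0], [0.027, -0.4735, -0.15, 0, 0, 0], [0.027, -0.4735, -0.15, 0, 0, 0], [0.027, -0.4735, -0.15, 0, 0, 0], [0.027, -0.4735, -0.15, 0, 0, 0], [0.027, -0.4735, -0.15, 0, 0, 0], [0.027, -0.4735, -0.15, 0, 0, 0], [0.027, -0.4735, -0.15, 0, 0, 0], [0.027, -0.4735, -0.15, 0, 0, 0], [0.027, -0.4735, -0.15, 0, 0, 0]]}}

```text
t: 37.67
tcp_pos: [468.1, 251.2, 331.0]
eef_rot: [0.0, 1.0, -0.001, -0.0]
contact_force: [0.7, 0.9, -1.0]
finger_gap: 16.6
grasp_force: 30.0
```

Request:
{"fn": "play_rows", "kwargs": {"motion": [[0, 0, 0, 0, 0, 0], [0, 0, 0.05, 0, 0, 0], [0, 0, 0.08, 0, 0, 0], [0, 0, 0.1, 0, 0, 0], [0, 0, 0.1, 0, 0, 0], [0, 0, 0.1, 0, 0, 0]]}}

```text
t: 38.42
tcp_pos: [468.5, 252.1, 251.8]
eef_rot: [-0.0, 1.0, -0.0, 0.0]
contact_force: [-0.0, 0.3, 0.2]
finger_gap: 16.9
grasp_force: 30.0
```

Request:
{"fn": "play_rows", "kwargs": {"motion": [[0, 0, 0, 0, 0, 0], [0, 0, 0, 0, 0, 0], [0, 0, 0, 0, 0, 0]], "jaw": 0.3}}

```text
t: 38.8
tcp_pos: [468.2, 252.4, 251.4]
eef_rot: [-0.0, 1.0, 0.0, 0.0]
contact_force: [-0.5, -0.7, 0.1]
finger_gap: 31.7
grasp_force: 0.0
```

Request:
{"fn": "play_rows", "kwargs": {"motion": [[0, 0, -0.05, 0, 0, 0], [0, 0, -0.1, 0, 0, 0], [0, 0, -0.12, 0, 0, 0], [0.129, -0.031, -0.12, 0, 0, -0.211], [0.129, -0.031, -0.12, 0, 0, -0.211], [0.129, -0.031, -0.12, 0, 0, -0.211], [0.129, -0.031, -0.12, 0, 0, -0.211], [0.129, -0.031, -0.12, 0, 0, -0.211], [0.129, -0.031, -0.12, 0, 0, -0.211], [0.129, -0.031, -0.12, 0, 0, -0.211]], "jaw": -0.6}}

```text
t: 40.05
tcp_pos: [571.2, 277.2, 347.2]
eef_rot: [-0.0, 0.946, 0.325, 0.0]
contact_force: [0.3, 0.2, 0.6]
finger_gap: 72.9
grasp_force: 0.0
```

```bash
python3 look2.py 6; python3 look.py 6
```

```text
cup [401.8 259.4] 24.8 141
cup [572.4 277.9] 25.2 126
cup [533.8 246.5] 25.0 130
cup [468.1 253. ] 25.1 132
pel 39 281.0 237.0 [ 494.  -130.    33.3]
pel 40 302.0 238.0 [ 490.6 -177.8   32.5]
pel 53 109.0 250.0 [467.2 251.1  48. ]
pel 39 301.0 260.0 [ 441.  -174.2   33.3]
pel 59 105.0 280.0 [402.3 257.4  47.4]
40.1 [571.3 277.2 347.2]
top [107. 212.  23.] table 97 [552.1 261.8]
top [109. 251.  13.] table 53 [467.3 251.4]
top [104. 281.  13.] table 59 [401.9 257.8]
top [107. 212.  23.] shelf 259 [553.4 261.8] 49.0
top [109. 251.  13.] shelf 142 [468.  252.9] 24.9
top [104. 281.  13.] shelf 139 [401.7 259.2] 25.0
scene [448. 267.   9.] table 31 [430.9 245.9]
scene [423. 318.  24.] table 132 [558.9 260.5]
scene [448. 267.   9.] shelf 42 [435.4 249. ] 17.9
scene [423. 318.  24.] shelf 248 [558.8 264.8] 43.2
40.2 [571.3 277.2 347.2] [-0.      0.9457  0.3251  0.    ]
```

Request:
{"fn": "play_rows", "kwargs": {"motion": [[0, 0, 0.05, 0, 0, 0], [0, 0, 0.1, 0, 0, 0], [0, 0, 0.14, 0, 0, 0], [0, 0, 0.16, 0, 0, 0], [0, 0, 0.168, 0, 0, 0], [0, 0, 0.168, 0, 0, 0], [0, 0, 0.168, 0, 0, 0]]}}

```text
t: 41.08
tcp_pos: [571.7, 277.4, 213.8]
eef_rot: [-0.0, 0.946, 0.325, 0.001]
contact_force: [0.8, -0.1, 0.7]
finger_gap: 72.8
grasp_force: 0.0
```

Request:
{"fn": "play_rows", "kwargs": {"motion": [[0, 0, 0, 0, 0, 0], [0, 0, 0, 0, 0, 0], [0, 0, 0, 0, 0, 0], [0, 0, 0, 0, 0, 0], [0, 0, 0, 0, 0, 0]], "jaw": 1}}

```text
t: 41.7
tcp_pos: [571.4, 277.2, 213.0]
eef_rot: [0.0, 0.946, 0.325, 0.0]
contact_force: [-0.3, -0.3, 5.3]
finger_gap: 49.6
grasp_force: 30.0
```

Request:
{"fn": "play_rows", "kwargs": {"motion": [[0, 0, -0.04, 0, 0, 0], [0, 0, -0.08, 0, 0, 0], [0, 0, -0.08, 0, 0, 0], [-0.001, 0.058, -0.08, 0, 0, 0.211], [-0.001, 0.058, -0.08, 0, 0, 0.211], [-0.001, 0.058, -0.08, 0, 0, 0.211], [-0.001, 0.058, -0.08, 0, 0, 0.211], [-0.001, 0.058, -0.08, 0, 0, 0.211], [-0.001, 0.058, -0.08, 0, 0, 0.211]]}}

```text
t: 42.82
tcp_pos: [599.1, 240.1, 276.2]
eef_rot: [0.0, 1.0, 0.001, -0.0]
contact_force: [0.4, 0.9, -0.5]
finger_gap: 49.4
grasp_force: 30.0
```

Request:
{"fn": "play_rows", "kwargs": {"motion": [[0, 0, 0, 0, 0, 0], [0, 0, 0.04, 0, 0, 0], [0, 0, 0.07, 0, 0, 0], [0, 0, 0.078, 0, 0, 0], [0, 0, 0.08, 0, 0, 0], [0, 0, 0.08, 0, 0, 0], [0, 0, 0.08, 0, 0, 0]]}}

```text
t: 43.7
tcp_pos: [599.5, 240.2, 213.3]
eef_rot: [-0.0, 1.0, 0.0, 0.0]
contact_force: [0.5, -0.0, -0.3]
finger_gap: 49.2
grasp_force: 30.0
```

Request:
{"fn": "play_rows", "kwargs": {"motion": [[0, 0, 0.001, 0, 0, 0], [0, 0, 0.001, 0, 0, 0], [0, 0, 0.001, 0, 0, 0], [0, 0, 0.001, 0, 0, 0]], "jaw": -0.6}}

```text
t: 44.2
tcp_pos: [599.3, 240.1, 211.9]
eef_rot: [-0.0, 1.0, -0.0, 0.0]
contact_force: [0.5, -0.0, 0.7]
finger_gap: 72.7
grasp_force: 0.0
```

Request:
{"fn": "play_rows", "kwargs": {"motion": [[0, 0, -0.05, 0, 0, 0], [0, 0, -0.12, 0, 0, 0], [0, 0, -0.168, 0, 0, 0], [-0.1974, 0.518, -0.168, 0, 0, 0], [-0.1974, 0.518, -0.168, 0, 0, 0], [-0.1974, 0.518, -0.168, 0, 0, 0], [-0.1974, 0.518, -0.168, 0, 0, 0], [-0.1974, 0.518, -0.168, 0, 0, 0], [-0.1974, 0.518, -0.168, 0, 0, 0], [-0.1974, 0.518, -0.168, 0, 0, 0], [-0.1974, 0.518, -0.168, 0, 0, 0], [-0.1974, 0.518, -0.168, 0, 0, 0]]}}

```text
t: 45.7
tcp_pos: [441.3, -174.5, 346.4]
eef_rot: [-0.0, 1.0, -0.001, 0.0]
contact_force: [0.5, 0.7, -0.3]
finger_gap: 73.2
grasp_force: 0.0
```

Request:
{"fn": "play_rows", "kwargs": {"motion": [[0, 0, 0, 0, 0, 0], [0, 0, 0, 0, 0, 0]], "jaw": 0.12}}

```text
t: 45.95
tcp_pos: [441.8, -173.2, 346.3]
eef_rot: [-0.0, 1.0, 0.001, -0.0]
contact_force: [-0.1, -1.0, -0.4]
finger_gap: 55.4
grasp_force: 0.0
```

```bash
python3 look2.py 7
```

```text
cup [533.9 246.9] 25.0 136
cup [402.3 259.4] 25.0 141
cup [601.3 240.3] 25.3 135
cup [467.5 252.5] 25.2 141
pel 54 109.0 250.0 [465.8 244.7  64.4]
pel 59 105.0 280.0 [402.3 257.3  47.7]
46.0 [ 441.7 -173.3  346.3]
```

Request:
{"fn": "play_rows", "kwargs": {"motion": [[0, 0, 0.05, 0, 0, 0], [0, 0, 0.1, 0, 0, 0], [0, 0, 0.14, 0, 0, 0], [0, 0, 0.16, 0, 0, 0], [0, 0, 0.169, 0, 0, 0], [0, 0, 0.169, 0, 0, 0], [0, 0, 0.169, 0, 0, 0]]}}

```text
t: 46.88
tcp_pos: [441.6, -174.2, 211.8]
eef_rot: [0.0, 1.0, 0.0, 0.0]
contact_force: [0.2, -0.5, -0.8]
finger_gap: 40.0
grasp_force: 0.0
```

Request:
{"fn": "play_rows", "kwargs": {"motion": [[0, 0, 0, 0, 0, 0], [0, 0, 0, 0, 0, 0], [0, 0, 0, 0, 0, 0], [0, 0, 0, 0, 0, 0]], "jaw": 1}}

```text
t: 47.38
tcp_pos: [441.4, -174.3, 211.3]
eef_rot: [0.0, 1.0, -0.0, 0.0]
contact_force: [0.1, 0.4, 4.7]
finger_gap: 16.5
grasp_force: 30.0
```

Request:
{"fn": "play_rows", "kwargs": {"motion": [[0, 0, -0.05, 0, 0, 0], [0, 0, -0.1, 0, 0, 0], [0, 0, -0.15, 0, 0, 0], [0.1152, -0.5264, -0.15, 0, 0, 0], [0.1152, -0.5264, -0.15, 0, 0, 0], [0.1152, -0.5264, -0.15, 0, 0, 0], [0.1152, -0.5264, -0.15, 0, 0, 0], [0.1152, -0.5264, -0.15, 0, 0, 0], [0.1152, -0.5264, -0.15, 0, 0, 0], [0.1152, -0.5264, -0.15, 0, 0, 0], [0.1152, -0.5264, -0.15, 0, 0, 0], [0.1152, -0.5264, -0.15, 0, 0, 0]]}}

```text
t: 48.88
tcp_pos: [533.1, 246.7, 330.8]
eef_rot: [0.0, 1.0, 0.0, -0.0]
contact_force: [0.1, -0.2, -0.8]
finger_gap: 16.9
grasp_force: 30.0
```

Request:
{"fn": "play_rows", "kwargs": {"motion": [[0, 0, 0, 0, 0, 0], [0, 0, 0, 0, 0, 0], [0, 0, 0.05, 0, 0, 0], [0, 0, 0.08, 0, 0, 0], [0, 0, 0.1, 0, 0, 0], [0, 0, 0.1, 0, 0, 0], [0, 0, 0.1, 0, 0, 0]]}}

```text
t: 49.75
tcp_pos: [533.8, 246.9, 252.0]
eef_rot: [-0.0, 1.0, -0.0, 0.001]
contact_force: [-0.2, -0.4, -0.2]
finger_gap: 16.5
grasp_force: 30.0
```

Request:
{"fn": "play_rows", "kwargs": {"motion": [[0, 0, 0, 0, 0, 0], [0, 0, 0, 0, 0, 0], [0, 0, 0, 0, 0, 0]], "jaw": 0.3}}

```text
t: 50.12
tcp_pos: [533.5, 246.9, 251.4]
eef_rot: [-0.0, 1.0, 0.0, 0.0]
contact_force: [0.5, -0.5, -0.3]
finger_gap: 31.4
grasp_force: 0.0
```

Request:
{"fn": "play_rows", "kwargs": {"motion": [[0, 0, -0.05, 0, 0, 0], [0, 0, -0.1, 0, 0, 0], [0, 0, -0.12, 0, 0, 0], [-0.0531, 0.531, -0.12, 0, 0, 0], [-0.0531, 0.531, -0.12, 0, 0, 0], [-0.0531, 0.531, -0.12, 0, 0, 0], [-0.0531, 0.531, -0.12, 0, 0, 0], [-0.0531, 0.531, -0.12, 0, 0, 0], [-0.0531, 0.531, -0.12, 0, 0, 0], [-0.0531, 0.531, -0.12, 0, 0, 0], [-0.0531, 0.531, -0.12, 0, 0, 0], [-0.0531, 0.531, -0.12, 0, 0, 0]], "jaw": 0.12}}

```text
t: 51.62
tcp_pos: [490.8, -177.8, 346.7]
eef_rot: [-0.0, 1.0, -0.0, -0.0]
contact_force: [0.6, 0.3, 0.3]
finger_gap: 40.2
grasp_force: 0.0
```

```bash
python3 look2.py 8
```

```text
cup [402.1 259.1] 24.9 143
cup [533.6 247. ] 25.0 137
cup [600.6 240.3] 25.1 137
cup [467.1 252.8] 25.4 141
pel 52 114.0 221.0 [532.2 245.8  47. ]
pel 53 109.0 250.0 [467.1 250.9  48.6]
pel 58 105.0 280.0 [402.3 251.3  62.8]
51.675 [ 490.9 -177.2  346.8]
```

Request:
{"fn": "play_rows", "kwargs": {"motion": [[0, 0, 0, 0, 0, 0], [0, 0, 0.05, 0, 0, 0], [0, 0, 0.1, 0, 0, 0], [0, 0, 0.14, 0, 0, 0], [0, 0, 0.16, 0, 0, 0], [0, 0, 0.17, 0, 0, 0], [0, 0, 0.17, 0, 0, 0], [0, 0, 0.17, 0, 0, 0]]}}

```text
t: 52.68
tcp_pos: [491.4, -178.0, 212.0]
eef_rot: [0.0, 1.0, 0.0, 0.001]
contact_force: [0.3, -0.5, 1.0]
finger_gap: 40.3
grasp_force: 0.0
```

Request:
{"fn": "play_rows", "kwargs": {"motion": [[0, 0, 0, 0, 0, 0], [0, 0, 0, 0, 0, 0], [0, 0, 0, 0, 0, 0], [0, 0, 0, 0, 0, 0]], "jaw": 1}}

```text
t: 53.18
tcp_pos: [491.1, -178.0, 211.3]
eef_rot: [0.0, 1.0, -0.0, 0.0]
contact_force: [-0.1, -0.4, 5.7]
finger_gap: 17.0
grasp_force: 30.0
```

Request:
{"fn": "play_rows", "kwargs": {"motion": [[0, 0, -0.05, 0, 0, 0], [0, 0, -0.1, 0, 0, 0], [0, 0, -0.15, 0, 0, 0], [0.1368, -0.5228, -0.15, 0, 0, 0], [0.1368, -0.5228, -0.15, 0, 0, 0], [0.1368, -0.5228, -0.15, 0, 0, 0], [0.1368, -0.5228, -0.15, 0, 0, 0], [0.1368, -0.5228, -0.15, 0, 0, 0], [0.1368, -0.5228, -0.15, 0, 0, 0], [0.1368, -0.5228, -0.15, 0, 0, 0], [0.1368, -0.5228, -0.15, 0, 0, 0], [0.1368, -0.5228, -0.15, 0, 0, 0]]}}

```text
t: 54.68
tcp_pos: [600.1, 240.1, 330.7]
eef_rot: [0.0, 1.0, 0.0, -0.0]
contact_force: [-0.4, -1.6, -1.4]
finger_gap: 16.2
grasp_force: 30.0
```

Request:
{"fn": "play_rows", "kwargs": {"motion": [[0, 0, 0, 0, 0, 0], [0, 0, 0, 0, 0, 0], [0, 0, 0.05, 0, 0, 0], [0, 0, 0.08, 0, 0, 0], [0, 0, 0.1, 0, 0, 0], [0, 0, 0.1, 0, 0, 0], [0, 0, 0.1, 0, 0, 0]]}}

```text
t: 55.55
tcp_pos: [600.8, 240.3, 252.1]
eef_rot: [-0.0, 1.0, -0.0, 0.001]
contact_force: [0.0, 0.8, -0.9]
finger_gap: 16.4
grasp_force: 30.0
```

Request:
{"fn": "play_rows", "kwargs": {"motion": [[0, 0, 0, 0, 0, 0], [0, 0, 0, 0, 0, 0], [0, 0, 0, 0, 0, 0]], "jaw": 0.3}}

```text
t: 55.92
tcp_pos: [600.5, 240.3, 251.4]
eef_rot: [-0.0, 1.0, 0.0, 0.0]
contact_force: [0.3, 0.7, 0.2]
finger_gap: 31.5
grasp_force: 0.0
```

Request:
{"fn": "play_rows", "kwargs": {"motion": [[0, 0, -0.05, 0, 0, 0], [0, 0, -0.1, 0, 0, 0], [0, 0, -0.12, 0, 0, 0], [0.0219, 0.462, -0.12, 0, 0, -0.5156], [0.0219, 0.462, -0.12, 0, 0, -0.5156], [0.0219, 0.462, -0.12, 0, 0, -0.5156], [0.0219, 0.462, -0.12, 0, 0, -0.5156], [0.0219, 0.462, -0.12, 0, 0, -0.5156], [0.0219, 0.462, -0.12, 0, 0, -0.5156], [0.0219, 0.462, -0.12, 0, 0, -0.5156], [0.0219, 0.462, -0.12, 0, 0, -0.5156], [0.0219, 0.462, -0.12, 0, 0, -0.5156]], "jaw": -0.3}}

```text
t: 57.42
tcp_pos: [617.7, -129.8, 346.3]
eef_rot: [-0.001, 0.697, 0.717, -0.0]
contact_force: [-0.7, -0.3, 0.3]
finger_gap: 59.6
grasp_force: 0.0
```

```bash
python3 look2.py 9; python3 - <<'E'
from h import *
s=bot.read_state();print(s['tcp_pos'],s['eef_rot'],s['joint_positions'].round(2) if hasattr(s['joint_positions'],'round') else s['joint_positions'])
E
```

```text
cup [468.3 253.2] 24.7 101
cup [597.6 237.4] 23.4 63
cup [601.6 242.8] 23.1 64
cup [532.9 247.2] 25.2 130
pel 52 118.0 192.0 [598.8 239.6  47. ]
pel 55 114.0 221.0 [532.  245.8  46.9]
pel 54 110.0 250.0 [467.4 251.   47.9]
57.475 [ 617.7 -129.6  346.4]
[ 617.74847204 -129.57797815  346.39644803] [-5.25065404e-04  6.93160546e-01  7.20782988e-01 -2.56911109e-04] [-0.3   0.56  1.4   0.    1.19 -0.34]
```

Request:
{"fn": "play_rows", "kwargs": {"motion": [[0, 0, 0, 0, 0, 0], [0, 0, 0.05, 0, 0, 0], [0, 0, 0.1, 0, 0, 0], [0, 0, 0.15, 0, 0, 0], [0, 0, 0.18, 0, 0, 0], [0, 0, 0.19, 0, 0, 0], [0, 0, 0.19, 0, 0, 0], [0, 0, 0.19, 0, 0, 0]]}}

```text
t: 58.48
tcp_pos: [618.4, -129.4, 196.2]
eef_rot: [0.001, 0.699, 0.715, 0.0]
contact_force: [0.5, -0.4, 0.8]
finger_gap: 59.2
grasp_force: 0.0
```

Request:
{"fn": "play_rows", "kwargs": {"motion": [[0, 0, 0, 0, 0, 0], [0, 0, 0, 0, 0, 0], [0, 0, 0, 0, 0, 0], [0, 0, 0, 0, 0, 0], [0, 0, 0, 0, 0, 0]], "jaw": 1}}

```text
t: 59.1
tcp_pos: [618.0, -129.3, 195.2]
eef_rot: [0.0, 0.699, 0.715, 0.0]
contact_force: [-0.5, -0.7, 2.7]
finger_gap: 24.7
grasp_force: 29.9
```

Request:
{"fn": "play_rows", "kwargs": {"motion": [[0, 0, -0.05, 0, 0, 0], [0, 0, -0.1, 0, 0, 0], [0, 0, -0.15, 0, 0, 0], [0, 0, -0.19, 0, 0, 0], [0, 0, -0.19, 0, 0, 0], [0, 0, -0.19, 0, 0, 0]]}}

```text
t: 59.85
tcp_pos: [617.5, -129.2, 345.7]
eef_rot: [-0.001, 0.699, 0.715, -0.0]
contact_force: [0.2, 0.3, -4.9]
finger_gap: 25.0
grasp_force: 29.9
```

```bash
python3 - <<'E'
from h import *
p,d=optics.snapshot('scene');P=cloud('scene',d)
cv2.imwrite('pics/s10.png',p[:,:,::-1])
m=(P[...,2]>140)&(P[...,2]<210)&masks(p)['cream']&(P[...,0]>500)&(P[...,0]<750)
for b in blobs(m,200): q=P[b];print(b.sum(),q.mean(0).round(1),np.percentile(q[:,2],[2,98]).round(1),q[:,1].min(),q[:,1].max())
s=bot.read_state();print(s['t'],s['tcp_pos'],s['eef_rot'])
E
```

```text
239 [ 622.6 -253.9  173.6] [153.8 177.7] -279.82585674124607 -221.1093892476419
856 [616.4 -46.3 174.8] [166.3 178.2] -123.38872161682683 19.82878813137365
59.9 [ 617.51177617 -129.14689073  345.37350884] [-1.22857415e-03  6.99021486e-01  7.15099358e-01 -6.01068730e-04]
```

Request:
{"fn": "play_rows", "kwargs": {"motion": [[0.05, -0.011, 0, 0, 0, -0.04], [0.11, -0.023, 0, 0, 0, -0.087], [0.17, -0.036, 0, 0, 0, -0.135], [0.23, -0.048, 0, 0, 0, -0.182], [0.29, -0.061, 0, 0, 0, -0.23], [0.35, -0.073, 0, 0, 0, -0.277], [0.41, -0.086, 0, 0, 0, -0.325], [0.47, -0.099, 0, 0, 0, -0.373], [0.53, -0.111, 0, 0, 0, -0.42], [0.57, -0.12, 0, 0, 0, -0.45], [0.5823, -0.1222, 0, 0, 0, -0.4617], [0.5823, -0.1222, 0, 0, 0, -0.4617]]}}

```text
t: 61.4
tcp_pos: [509.5, 334.2, 346.0]
eef_rot: [-0.001, 0.049, 0.999, -0.0]
contact_force: [0.1, 0.4, -3.7]
finger_gap: 25.2
grasp_force: 30.0
```

Request:
{"fn": "play_rows", "kwargs": {"motion": [[0, 0, 0, 0, 0, 0], [0, 0, 0, 0, 0, 0], [0, 0, 0, 0, 0, 0], [0, 0, 0, 0, 0, 0]]}}

```text
t: 61.9
tcp_pos: [509.8, 333.9, 347.2]
eef_rot: [0.0, 0.049, 0.999, 0.0]
contact_force: [0.7, -0.5, -5.2]
finger_gap: 24.8
grasp_force: 30.0
```

```bash
cat > beam.py <<'E'
from h import *
import sys
zl,zh,tag=float(sys.argv[1]),float(sys.argv[2]),sys.argv[3]
for n in('top','scene'):
    p,d=optics.snapshot(n);P=cloud(n,d)
    cv2.imwrite(f'pics/{n}{tag}.png',p[:,:,::-1])
    m=(P[...,2]>zl)&(P[...,2]<zh)&masks(p)['cream']&(P[...,0]>300)&(P[...,0]<720)&(P[...,1]>80)
    for b in blobs(m,100):
        q=P[b];r=np.array([q[:,0]-501.3,q[:,1]-249.7]);a=-0.0970;X=np.cos(a)*r[0]+np.sin(a)*r[1];Y=-np.sin(a)*r[0]+np.cos(a)*r[1]
        k=np.polyfit(X,Y,1)[0];print(n,b.sum(),'shelf x',X.min().round(),X.max().round(),'y pct',np.percentile(Y,[2,50,98]).round(1),'z',np.percentile(q[:,2],[2,50,98]).round(1),'slope',k.round(3),'zslope',np.polyfit(X,q[:,2],1)[0].round(3))
s=bot.read_state();print(s['t'],s['tcp_pos'],s['eef_rot'])
E
python3 beam.py 140 200 11
```

```text
top 622 shelf x 47.0 152.0 y pct [73.1 84.8 96.7] z [175.5 178.3 180.7] slope -0.003 zslope -0.003
top 840 shelf x -147.0 -29.0 y pct [72.7 84.1 96.2] z [175.5 178.1 180.6] slope -0.001 zslope -0.001
scene 1504 shelf x -22.0 152.0 y pct [72.6 84.7 96.7] z [172.4 176.9 179.6] slope -0.004 zslope -0.009
62.0 [509.69427921 334.08572153 347.16175877] [1.55549951e-05 4.89137394e-02 9.98803006e-01 9.52599871e-06]
```

Request:
{"fn": "play_rows", "kwargs": {"motion": [[0, 0, 0.03, 0, 0, 0], [0, 0, 0.06, 0, 0, 0], [0, 0, 0.08, 0, 0, 0], [0, 0, 0.086, 0, 0, 0], [0, 0, 0.09, 0, 0, 0], [0, 0, 0.09, 0, 0, 0], [0, 0, 0.09, 0, 0, 0]]}}

```text
t: 62.88
tcp_pos: [509.8, 334.3, 275.7]
eef_rot: [0.0, 0.049, 0.999, 0.0]
contact_force: [-0.4, -0.3, -3.1]
finger_gap: 24.8
grasp_force: 30.0
```

Request:
{"fn": "play_rows", "kwargs": {"motion": [[0, 0, 0.0005, 0, 0, 0], [0, 0, 0.0005, 0, 0, 0], [0, 0, 0.0005, 0, 0, 0], [0, 0, 0.0005, 0, 0, 0]], "jaw": 0.1}}

```text
t: 63.38
tcp_pos: [509.7, 334.2, 274.8]
eef_rot: [0.0, 0.049, 0.999, 0.0]
contact_force: [-0.4, -0.5, -0.8]
finger_gap: 41.2
grasp_force: 0.0
```

Request:
{"fn": "play_rows", "kwargs": {"motion": [[0, 0, -0.03, 0, 0, 0], [0, 0, -0.07, 0, 0, 0], [0, 0, -0.09, 0, 0, 0], [-0.2752, -0.5323, -0.09, 0, 0, 0.463], [-0.2752, -0.5323, -0.09, 0, 0, 0.463], [-0.2752, -0.5323, -0.09, 0, 0, 0.463], [-0.2752, -0.5323, -0.09, 0, 0, 0.463], [-0.2752, -0.5323, -0.09, 0, 0, 0.463], [-0.2752, -0.5323, -0.09, 0, 0, 0.463], [-0.2752, -0.5323, -0.09, 0, 0, 0.463], [-0.2752, -0.5323, -0.09, 0, 0, 0.463], [-0.2752, -0.5323, -0.09, 0, 0, 0.463]], "jaw": -0.3}}

```text
t: 64.88
tcp_pos: [687.8, -114.1, 345.8]
eef_rot: [0.0, 0.702, 0.712, -0.0]
contact_force: [-1.0, 0.1, -0.4]
finger_gap: 59.5
grasp_force: 0.0
```

Request:
{"fn": "play_rows", "kwargs": {"motion": [[0, 0, 0, 0, 0, 0], [0, 0, 0, 0, 0, 0], [0, 0, 0, 0, 0, 0]]}}

```text
t: 65.25
tcp_pos: [687.1, -110.0, 346.9]
eef_rot: [-0.0, 0.7, 0.714, 0.0]
contact_force: [0.4, 0.6, 0.3]
finger_gap: 59.5
grasp_force: 0.0
```

```bash
python3 beam.py 95 112 12; python3 look2.py 12
```

```text
top 341 shelf x 85.0 151.0 y pct [74.2 85.6 97.3] z [103.3 106.3 109. ] slope 0.014 zslope 0.003
scene 2072 shelf x -149.0 152.0 y pct [72.8 84.9 96.8] z [101.8 105.  107.9] slope 0.002 zslope -0.0
65.35 [ 687.21534091 -110.39835316  346.86497084] [4.04941051e-05 7.00104154e-01 7.14040735e-01 3.27366346e-05]
cup [620.8 248.8] 3.9 7
cup [604.5 262. ] 3.0 5
cup [616.1 256.1] 3.1 7
cup [611.2 261.2] 2.6 6
65.4 [ 687.2 -110.6  346.9]
```

Request:
{"fn": "play_rows", "kwargs": {"motion": [[0, 0.0, 0.05, 0, 0, 0], [0, 0, 0.1, 0, 0, 0], [0, 0, 0.15, 0, 0, 0], [0, 0, 0.18, 0, 0, 0], [0, 0, 0.19, 0, 0, 0], [0, 0, 0.19, 0, 0, 0], [0, 0, 0.19, 0, 0, 0]]}}

```text
t: 66.28
tcp_pos: [687.7, -111.2, 196.0]
eef_rot: [0.001, 0.7, 0.714, 0.0]
contact_force: [0.0, -0.5, 0.9]
finger_gap: 59.2
grasp_force: 0.0
```

Request:
{"fn": "play_rows", "kwargs": {"motion": [[0, 0, 0, 0, 0, 0], [0, 0, 0, 0, 0, 0], [0, 0, 0, 0, 0, 0], [0, 0, 0, 0, 0, 0], [0, 0, 0, 0, 0, 0]], "jaw": 1}}

```text
t: 66.9
tcp_pos: [687.3, -111.1, 194.8]
eef_rot: [0.0, 0.701, 0.714, 0.0]
contact_force: [-0.4, 0.2, 2.8]
finger_gap: 24.9
grasp_force: 30.0
```

Request:
{"fn": "play_rows", "kwargs": {"motion": [[0, 0, -0.05, 0, 0, 0], [0, 0, -0.1, 0, 0, 0], [0, 0, -0.15, 0, 0, 0], [0, 0, -0.19, 0, 0, 0], [0, 0, -0.19, 0, 0, 0], [0, 0, -0.19, 0, 0, 0]]}}

```text
t: 67.65
tcp_pos: [686.8, -111.0, 345.1]
eef_rot: [-0.001, 0.7, 0.714, -0.001]
contact_force: [-0.0, -0.6, -5.4]
finger_gap: 24.9
grasp_force: 30.0
```

```bash
python3 - <<'E'
from h import *
p,d=optics.snapshot('scene');P=cloud('scene',d)
m=(P[...,2]>140)&(P[...,2]<210)&masks(p)['cream']&(P[...,0]>500)&(P[...,0]<780)
for b in blobs(m,100): q=P[b];print(b.sum(),q.mean(0).round(1),q[:,1].min(),q[:,1].max())
s=bot.read_state();print(s['t'],s['tcp_pos'],s['eef_rot'],np.degrees(2*np.arctan2(s['eef_rot'][2],s['eef_rot'][1]))-90)
E
```

```text
180 [ 722.8 -620.2  144.9] -649.0036200806585 -605.4233010829198
316 [ 690.8 -229.9  173.7] -260.9107846535473 -198.6405310978036
1021 [685.5 -27.1 174.6] -103.87500490087204 39.273478677135124
67.7 [ 686.80092948 -110.92351562  344.72458801] [-0.0012827   0.70046215  0.713688   -0.00075323] 1.0716876791759091
```

Request:
{"fn": "play_rows", "kwargs": {"motion": [[0.035, -0.024, 0, 0, 0, -0.046], [0.07, -0.047, 0, 0, 0, -0.093], [0.105, -0.071, 0, 0, 0, -0.139], [0.14, -0.095, 0, 0, 0, -0.185], [0.175, -0.118, 0, 0, 0, -0.232], [0.21, -0.142, 0, 0, 0, -0.278], [0.245, -0.166, 0, 0, 0, -0.324], [0.28, -0.189, 0, 0, 0, -0.37], [0.315, -0.213, 0, 0, 0, -0.417], [0.34, -0.23, 0, 0, 0, -0.45], [0.3496, -0.2364, 0, 0, 0, -0.463], [0.3496, -0.2364, 0, 0, 0, -0.463]]}}

```text
t: 69.2
tcp_pos: [492.9, 165.1, 346.1]
eef_rot: [-0.001, 0.049, 0.999, -0.0]
contact_force: [-0.1, 0.3, -4.5]
finger_gap: 24.6
grasp_force: 30.0
```

Request:
{"fn": "play_rows", "kwargs": {"motion": [[0, 0, 0, 0, 0, 0], [0, 0, 0, 0, 0, 0], [0, 0, 0, 0, 0, 0], [0, 0, 0, 0, 0, 0]]}}

```text
t: 69.7
tcp_pos: [493.1, 164.9, 346.7]
eef_rot: [0.0, 0.049, 0.999, 0.0]
contact_force: [0.9, 0.4, -4.5]
finger_gap: 25.2
grasp_force: 30.0
```

```bash
python3 beam.py 140 200 13;python3 look2.py 13
```

```text
top 648 shelf x 51.0 150.0 y pct [-97.6 -87.1 -73.3] z [156.6 177.8 180.6] slope 0.021 zslope 0.004
top 834 shelf x -148.0 -34.0 y pct [-96.7 -85.2 -73.2] z [175.3 177.9 180.6] slope -0.002 zslope 0.003
scene 1247 shelf x -22.0 151.0 y pct [-96.9 -83.9 -73. ] z [158.  176.6 179.3] slope 0.019 zslope -0.012
69.8 [493.01699047 164.95550484 346.73335366] [ 7.38350271e-06  4.88765786e-02  9.98804826e-01 -4.65357572e-06]
cup [401.8 254.9] 22.7 65
cup [605.6 236.7] 23.2 49
cup [467.  252.3] 24.4 90
cup [401.9 263.9] 22.6 74
pel 48 118.0 192.0 [597.3 235.   59.7]
pel 40 281.0 237.0 [ 494.  -129.8   33. ]
pel 58 110.0 250.0 [466.9 250.8  47.5]
pel 60 105.0 280.0 [402.4 257.4  47. ]
69.85 [493.  165.  346.7]
```

View pics/scene13.png

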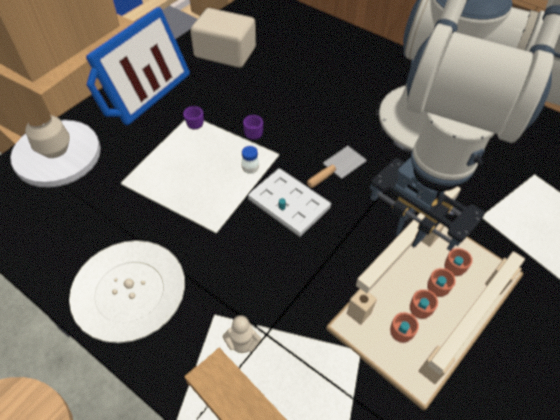

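The picture shows four loaded cups in a row from (404,327) to (459,261), one beam down at about (478,315), and the spare pellet in the tray at (283,203). The second beam is held over its posts, so I'll lower it now.

Request:
{"fn": "play_rows", "kwargs": {"motion": [[0, 0, 0.03, 0, 0, 0], [0, 0, 0.06, 0, 0, 0], [0, 0, 0.08, 0, 0, 0], [0, 0, 0.086, 0, 0, 0], [0, 0, 0.09, 0, 0, 0], [0, 0, 0.09, 0, 0, 0], [0, 0, 0.09, 0, 0, 0]]}}

```text
t: 70.72
tcp_pos: [493.1, 165.1, 275.2]
eef_rot: [0.0, 0.049, 0.999, 0.0]
contact_force: [-0.0, -0.8, -3.3]
finger_gap: 25.0
grasp_force: 30.0
```

Request:
{"fn": "play_rows", "kwargs": {"motion": [[0, 0, 0, 0, 0, 0], [0, 0, 0, 0, 0, 0], [0, 0, 0, 0, 0, 0], [0, 0, 0, 0, 0, 0]], "jaw": 0.1}}

```text
t: 71.22
tcp_pos: [493.0, 165.0, 274.8]
eef_rot: [0.0, 0.049, 0.999, 0.0]
contact_force: [0.2, 0.1, 0.1]
finger_gap: 41.5
grasp_force: 0.0
```

Request:
{"fn": "play_rows", "kwargs": {"motion": [[0, 0, -0.03, 0, 0, 0], [0, 0, -0.07, 0, 0, 0], [0, 0, -0.12, 0, 0, 0], [0, 0, -0.15, 0, 0, 0], [0, -0.45, -0.15, 0, 0, 0], [0, -0.45, -0.15, 0, 0, 0], [0, -0.45, -0.15, 0, 0, 0], [0, -0.45, -0.15, 0, 0, 0], [0, -0.45, -0.15, 0, 0, 0], [0, -0.45, -0.15, 0, 0, 0], [0, -0.45, -0.15, 0, 0, 0], [0, -0.45, -0.15, 0, 0, 0]]}}

```text
t: 72.72
tcp_pos: [457.8, -193.0, 394.6]
eef_rot: [-0.0, 0.049, 0.999, 0.0]
contact_force: [-0.3, 0.9, 0.4]
finger_gap: 41.1
grasp_force: 0.0
```

Request:
{"fn": "play_rows", "kwargs": {"motion": [[0, 0, 0, 0, 0, 0], [0, 0, 0, 0, 0, 0], [0, 0, 0, 0, 0, 0], [0, 0, 0, 0, 0, 0]]}}

```text
t: 73.22
tcp_pos: [458.0, -193.0, 394.8]
eef_rot: [0.0, 0.049, 0.999, -0.0]
contact_force: [0.6, 0.5, 0.3]
finger_gap: 41.0
grasp_force: 0.0
```

```bash
python3 beam.py 95 112 14; python3 look2.py 14; python3 look.py
```

```text
top 1706 shelf x -147.0 152.0 y pct [73.3 84.7 97.1] z [103.3 106.2 109.3] slope 0.003 zslope 0.001
top 1735 shelf x -148.0 152.0 y pct [-96.7 -85.1 -73. ] z [103.  106.  109.1] slope -0.002 zslope 0.0
scene 1726 shelf x -148.0 151.0 y pct [-96.6 -84.  -72.7] z [ 97.7 104.8 107.8] slope -0.003 zslope -0.001
scene 2075 shelf x -147.0 153.0 y pct [72.8 84.8 96.7] z [101.9 105.  107.9] slope 0.002 zslope -0.001
73.325 [ 457.93246427 -193.15101814  394.72273451] [ 2.60235447e-06  4.86860690e-02  9.98814130e-01 -6.05069081e-06]
cup [533.7 246.6] 25.3 137
cup [600.5 240.1] 24.8 136
cup [467.9 253.1] 24.9 136
cup [402.2 259.5] 25.0 135
pel 49 118.0 192.0 [598.9 239.9  47.6]
pel 51 114.0 221.0 [532.2 245.9  48.1]
pel 54 109.0 250.0 [465.7 244.5  64.5]
pel 59 105.0 280.0 [402.1 251.3  62.5]
73.375 [ 457.9 -193.2  394.7]
top [118. 193.  13.] table 50 [599.4 239.3]
top [114. 221.  13.] table 50 [533.3 246.5]
top [109. 250.  13.] table 49 [467.3 251.2]
top [104. 280.  13.] table 58 [401.7 258.1]
top [118. 193.  13.] shelf 130 [600. 241.] 25.3
top [114. 221.  13.] shelf 131 [534.  247.5] 25.3
top [109. 250.  13.] shelf 142 [467.2 253.1] 25.6
top [104. 280.  13.] shelf 143 [401.6 259.5] 25.0
73.475 [ 457.9 -193.3  394.7] [ 0.      0.0488  0.9988 -0.    ]
```

View pics/t14.png

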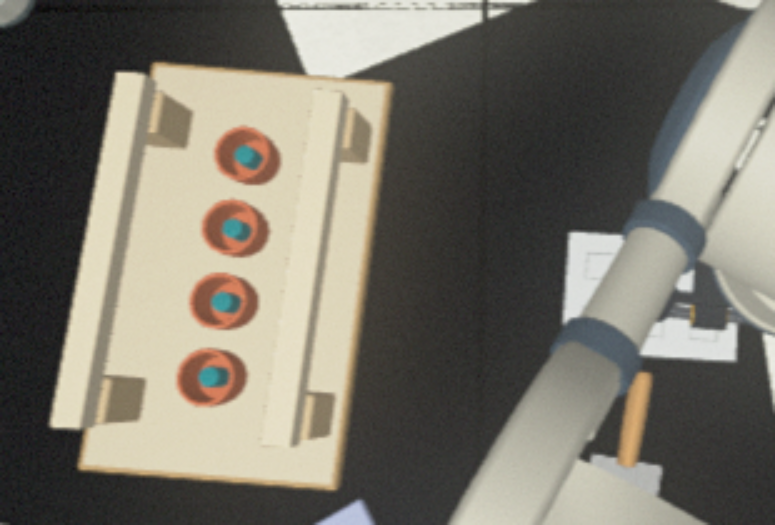

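The crop shows both beams level on their posts, and four separated cups at about (247,155) to (212,377) with a standing pellet in each. The gripper is clear, so I'm handing in.

```bash
python3 -c "
from plant import bot
print(bot.hand_in())"
```

```text
the job is handed in; nothing more can be done
None
```

I handed the job in after about 73 s of robot time. By my last camera check, all four cups stood on the shelf about 66 mm apart with one pellet each, the spare pellet was in the tray, and both beams lay level and centred on their posts; the hand-in gave no verdict.

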